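# Change the filters of the bench dust collector

## Task

Change the filters of the dust collector: pinch the knob's two red tabs together, swing the yellow keeper open until it latches, and put every used grey-brown filter from the post into the red basket. Then thread all the fresh filters laid out on the cardboard down the post, coloured rim up and fully home, coarsest at the bottom (green, then blue, then white, leaving out a colour that is not there), and pinch the tabs again to swing the keeper back over them until it latches with both tabs sprung out. Leave the bottle, the mug and the thread cone where they are.

Things in the scene. Friction and masses are not known exactly. Their poses are not given: they have to be found in the camera images.
- collector: bench dust collector, fixed: white box 200 (x) by 270 (y) by 80 mm high with a grey top deck; origin at the centre of its underside, -x is its front (louvres, switch, gauge), z up. On the deck stand the locating post (seat) and, 100 mm from it towards +y, the black pedestal of the knob (knob_center). At most three filters fit on the post
- seat (a point): centre of the round grille on the deck where the filters sit and foot of the steel locating post, 80 mm above the bench; axes as the collector's. The post is 16 mm in diameter and 44 mm high, its last 10 mm tapering to 7 mm. Nothing else stands within 60 mm of the post's axis while the keeper is open
- keeper (a joint): angle of the yellow keeper arm with its knob about the vertical knob axis, rad: 0 = closed, arm along the collector's -y, its pad right over the post; grows counterclockwise from above to 1.309 = open, arm towards the collector's +x (far) side. Stop and latch notch at each end (play 0.05); turns lightly (0.03 N m) with both tabs held in; latched otherwise (gives some 0.1 rad at 20 N)
- knob_center (a point): point on the knob's vertical axis at mid-height of its two red release tabs, 57 mm above the deck; x axis along the line of the tabs, turning with the knob (the collector's x at keeper 0), -y along the keeper arm. Knob body 41 mm in diameter, 47 to 71.5 mm above the deck; pedestal and notch ring below it 72 mm at the foot, 60 mm on top, 42 mm high; arm 24 mm wide, 49 to 55 mm above the deck
- keeper_pad (a point): centre of the underside of the keeper's round yellow pad (48 mm in diameter, 8 mm thick) at the end of the arm, 100 mm from the knob axis and 47 mm above the deck: it passes 3 mm over the post and 5 mm over three filters that are fully home
- tab_near (a joint): travel of one red release tab, m: 0 = sprung out (latched when the keeper is at either end), 0.007 = pressed fully in; about 4 N to start and 8 N fully in. Both tabs must be in by 5 mm or more for the knob to turn. This one is on the -x side of the knob when the keeper is closed
- tab_far (a joint): the same for the opposite red release tab
- tab_near_face (a point): centre of the outer face of that tab, 30 mm from the knob axis when out and 23 mm when in (so 60 mm over both tabs, 46 mm when both are pressed); the face is 20 mm wide and 22 mm high, from 46 to 68 mm above the deck
- tab_far_face (a point): the same for the opposite tab
- coarse: annular dust filter cartridge, 56 mm outside diameter, 23 mm bore, 14 mm high, 45 g (hidden factor 0.7 to 1.4), rigid; origin at the centre of its underside, z up through the bore; fresh coarse filter with a green rim on its top side; lies on the cardboard mat; may be absent
- medium: annular dust filter cartridge, 56 mm outside diameter, 23 mm bore, 14 mm high, 45 g (hidden factor 0.7 to 1.4), rigid; origin at the centre of its underside, z up through the bore; fresh medium filter with a blue rim on its top side; lies on the cardboard mat; may be absent
- fine: annular dust filter cartridge, 56 mm outside diameter, 23 mm bore, 14 mm high, 45 g (hidden factor 0.7 to 1.4), rigid; origin at the centre of its underside, z up through the bore; fresh fine filter with a white rim on its top side; lies on the cardboard mat; may be absent
- used1: annular dust filter cartridge, 56 mm outside diameter, 23 mm bore, 14 mm high, 45 g (hidden factor 0.7 to 1.4), rigid; origin at the centre of its underside, z up through the bore; used filter, grey-brown with dust all over; at the start the lowest on the post
- used2: annular dust filter cartridge, 56 mm outside diameter, 23 mm bore, 14 mm high, 45 g (hidden factor 0.7 to 1.4), rigid; origin at the centre of its underside, z up through the bore; used filter, grey-brown all over; at the start second on the post, on used1
- used3: annular dust filter cartridge, 56 mm outside diameter, 23 mm bore, 14 mm high, 45 g (hidden factor 0.7 to 1.4), rigid; origin at the centre of its underside, z up through the bore; used filter, grey-brown all over; at the start third and topmost on the post
- basket: red slatted plastic waste basket, fixed, 220 (x) by 170 (y) by 60 mm high, open at the top, walls and floor 4 mm thick, 8 mm square posts in its inner corners; origin at the centre of its underside, so the inner floor is 4 mm above it
- mat: cardboard sheet 300 (x) by 150 (y) by 4 mm, fixed; the fresh filters lie on it about 90 mm apart in a row along its x; origin at the centre of its underside. Mat and basket lie on opposite sides of the collector; which side each is on varies
- spray: bystander: clear bottle with a yellow cap, 48 mm in diameter, 150 mm high, beyond the collector; origin at the centre of its base
- mug: bystander: white mug, 76 mm in diameter, 85 mm high, beyond the collector; origin at the centre of its base
- cone: bystander: dark cone of thread, 60 mm across the foot, 86 mm high, beyond and left of the collector; origin at the centre of its base

How it is judged (in metres and radians):
On the way, in this order (a step that is already met when the one before it is completed fails the run):
1. the keeper is swung open and latched there (both tabs out again) (value of joint keeper above 1.24 rad and value of joint each of tab_near, tab_far below 0.0015 m), for 0.2 s.
2. all used filters are in the basket and all fresh filters are fully home on the post in order (x of used1 in the frame of basket between -0.105 and 0.105 m and y of used1 in the frame of basket between -0.08 and 0.08 m and z of each of used1, used2, used3 in the frame of basket below 0.06 m and x of used2 in the frame of basket between -0.105 and 0.105 m and y of used2 in the frame of basket between -0.08 and 0.08 m and x of used3 in the frame of basket between -0.105 and 0.105 m and y of used3 in the frame of basket between -0.08 and 0.08 m and horizontal distance between each of coarse, medium, fine and seat below 0.006 m and angle between each of coarse, medium, fine's own z axis and vertical below 0.06 rad and z of coarse in the frame of seat between -0.003 and 0.003 m and z of medium in the frame of seat between -0.003 and 0.017 m and z of fine in the frame of seat between -0.003 and 0.031 m and z of each of medium, fine in the frame of coarse above 0.01 m and z of fine in the frame of medium above 0.01 m), for 0.2 s.
3. the keeper is back over the post and latched (both tabs out) (value of joint keeper below 0.06 rad and value of joint each of tab_near, tab_far below 0.0015 m), for 0.2 s.
At the end, for the whole second after the job is handed in: Keeper closed within 0.06 rad, tabs out within 1.5 mm; used filters in the basket below its rim; fresh filters on the post within 6 mm of its axis, rim up, level within 0.06 rad, home within 3 mm, green, blue, white from the bottom; all at rest (all of step 2 and all of step 3 and linear speed of each of coarse, medium, fine, used1, used2, used3 below 0.02 m/s); the robot touches nothing.
It fails at once if the spray is knocked over or shifted by more than 40 mm (distance of spray from where it was at the start of the episode above 0.04 m or angle between spray's own z axis and vertical above 0.5 rad).
It fails at once if the mug is knocked over or shifted by more than 40 mm (distance of mug from where it was at the start of the episode above 0.04 m or angle between mug's own z axis and vertical above 0.5 rad).
It fails at once if the cone is knocked over or shifted by more than 40 mm (distance of cone from where it was at the start of the episode above 0.04 m or angle between cone's own z axis and vertical above 0.5 rad).
It fails at once if the keeper is forced round without its tabs being pressed (value of joint keeper between 0.3 and 1 rad and value of joint any of tab_near, tab_far below 0.002 m).
Of coarse, medium, fine only 2 to 3 are there at a start; the rules pass over those that are not, and their reading is None.
At some moment in a run one of coarse, medium, fine may be knocked a few centimetres aside while the robot is not near it.
Once in a run the grip may slacken for a moment while it holds something.
It also fails if it takes over 208 s, if anything falls off the work surface, if the arm or the gripper's body presses on something with over 40 N, if the wrist force passes 120 N, or if a joint passes its speed limit or range.

## Robot

A 6-joint arm with a two-finger parallel gripper is mounted at the origin on the work surface. World frame = base frame: x ahead of the robot, y to its left, z up, the work surface at z = 0. Lengths are in m, angles in degrees, forces in N, time in s.
With the tool pointing down it reaches from about 0.4 to 0.825 m from the base axis. Payload 7 kg.
Tool frame: the origin (TCP) lies midway between the tips of the shut fingers; the grasp point (between the pads) lies 19 mm behind it; z points along the fingers, y is the direction in which the jaws open and shut (so a half turn about z gives the same grasp; the last joint's range is limited). The gripper opens to 88 mm and grips with 3 to 60 N. Pads are 19 mm wide; open, the fingers measure 130 mm over their backs; the gripper's body (78 mm by 193 mm) begins 47 mm behind the grasp point.
Start: joints at [89.158, 20.546, 0.682, 0, -70.136, -16.507], TCP at [0.201, 0.644, 0.227] pointing down, gripper open.
Joint ranges: [-176.03, 176.03], [-82.01, 121.73], [-58.28, 71.71], [-173.87, 95.51], [-174.79, -0.11], [-173.66, 173.66]. Speed limits (degrees/s): [136.94, 136.94, 172.46, 180, 180, 180].

## Interface

Orientations are given as [roll, pitch, yaw] about the fixed x, y, z axes, in that order (R = Rz(yaw) Ry(pitch) Rx(roll)).
In Python, from plant import sensors, viewer, r gives the robot as it stands. The module is installed in compiled form; this text tells all that it offers.
- The arm moves only by the shell command python3 -m handwheel 'ROWS' [OPENING] [FORCE]. ROWS is JSON, one flat list of numbers, 6 for each row, row after row: the shift along the world's x, y, z in cm, then the turn, a rotation vector about the world's x, y, z in rad. In form: [tx, ty, tz, wx, wy, wz, tx, ty, tz, wx, wy, wz, ...]. A call has 1 to 8 rows; each row is the pose to reach, as a shift and turn from the pose measured when the call began; what a row does not reach only later rows make up. A row lasts 1/10 s, in which the tool goes at most 50 mm and 8.59 degrees, less where a joint would pass 70% of its speed; a pose out of reach is approached as far as the arm can. A call with a gripper value outside its range is refused whole. OPENING is the closure in counts, from 0 (fully open) to 255 (shut), set as the call begins (- or left out, the last holds). The fingers move at their own pace and stop on an object; FORCE is the grip in N (left out, the last holds). Time passes only in rows, so rows that repeat a pose let the fingers close. It gives the time, the measured TCP pose, the force and the opening at its end, in the units of the state.
- sensors.get_state(): the state, without advancing time (a new reading comes with each control period).
- viewer.capture(name): name is "side" or "top" or "wrist"; returns a dict with "img" (480x640x3 uint8, red, green, blue), "camera_matrix" (3x3 intrinsics, pixels), "camera_from_world" (4x4, takes a point from world to camera coordinates); the wrist camera has in their place "mount" (4x4, takes a point from camera to tool coordinates, whose origin is the TCP and whose axes are the flange's). Camera axes: x right, y down, z forward; pixel columns grow to the right and rows downward; lengths in m; the calibration is good to about 2 mm. A picture is of the moment at which its call begins: read the wrist's pose just before it. There is no depth.
- r.close_job(): hands the job in, once; it reports no verdict.
The state is a dict: "time_s": time; "joints": joint angles; "qd": joint speeds; "joint_torque": joint torques, N m; "tcp_pos": TCP position; "eef_rot": TCP orientation; "contact_force": force on the tool from outside, world axes, zero at the start; "moment": the same for the moment, N m; "gripper_width": finger opening in m.
Only numpy, scipy, OpenCV 4.12 (cv2) and the standard library are available. Lean on these libraries where they do the work, as an engineer would, in place of code of your own. Each camera call takes 0.05 s, during which the arm holds its last target.

## Working session

There is one attempt and no reset: what is moved stays moved. The work goes in short steps, Python scripts to look and compute and a shell command to move; the robot and the scene stay as the last step left them, time stands still between calls to the robot, and variables do not carry over. Pictures are saved under pics/ and viewed, and the job is handed in when it is done.

```bash
mkdir -p pics; python3 - <<'E'
from plant import sensors, viewer, r
import cv2,json
s=sensors.get_state(); print(s)
for n in("side","top","wrist"):
    c=viewer.capture(n); cv2.imwrite(f"pics/{n}0.png",c["img"][:,:,::-1])
    print(n,{k:v.round(4).tolist() for k,v in c.items() if k!="img"})
E
```

```text
{'time_s': 0.0, 'joints': array([ 8.91587009e+01,  2.05924280e+01,  6.34026681e-01, -1.79547059e-02,
       -7.01370228e+01, -1.65066559e+01]), 'qd': array([ 0.00921303,  0.0707148 ,  0.11323409,  0.01309358, -0.05915737,
        0.09184412]), 'joint_torque': array([ 5.02512721e-04, -5.82715523e+01,  2.93049198e+01,  6.99704692e+00,
        6.81616933e-03, -1.63081031e-04]), 'tcp_pos': array([0.20116335, 0.64381563, 0.22562023]), 'eef_rot': array([ 1.79903713e+02, -1.09319635e-02, -1.73540604e+01]), 'contact_force': array([ 0.46402341,  0.70415874, -0.51842169]), 'moment': array([ 0.03424596,  0.01652983, -0.00556205]), 'gripper_width': 0.08770667640278126}
side {'camera_matrix': [[441.5235, 0.0, 322.6255], [0.0, 441.5235, 243.9679], [0.0, 0.0, 1.0]], 'camera_from_world': [[0.7889, -0.6142, -0.019, -0.4697], [-0.4008, -0.4909, -0.7735, 0.3138], [0.4657, 0.6179, -0.6335, 0.8011], [0.0, 0.0, 0.0, 1.0]]}
top {'camera_matrix': [[529.5288, 0.0, 322.1461], [0.0, 529.5288, 243.8097], [0.0, 0.0, 1.0]], 'camera_from_world': [[-0.022, -0.9997, 0.0065, -0.0059], [-0.9969, 0.0215, -0.0753, 0.5945], [0.0752, -0.0081, -0.9971, 1.1276], [0.0, 0.0, 0.0, 1.0]]}
wrist {'camera_matrix': [[395.7207, 0.0, 315.0245], [0.0, 395.7207, 236.8461], [0.0, 0.0, 1.0]], 'mount': [[-0.0018, -0.9637, -0.267, 0.0713], [1.0, -0.0015, -0.0011, -0.001], [0.0006, -0.2671, 0.9637, -0.1582], [0.0, 0.0, 0.0, 1.0]]}
```

View pics/side0.png

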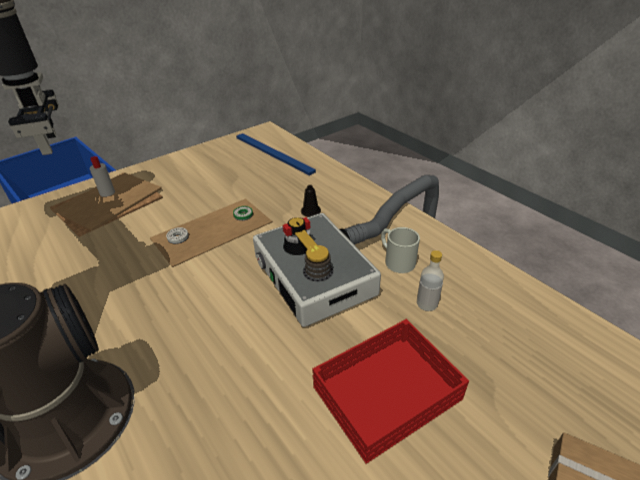

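View pics/top0.png

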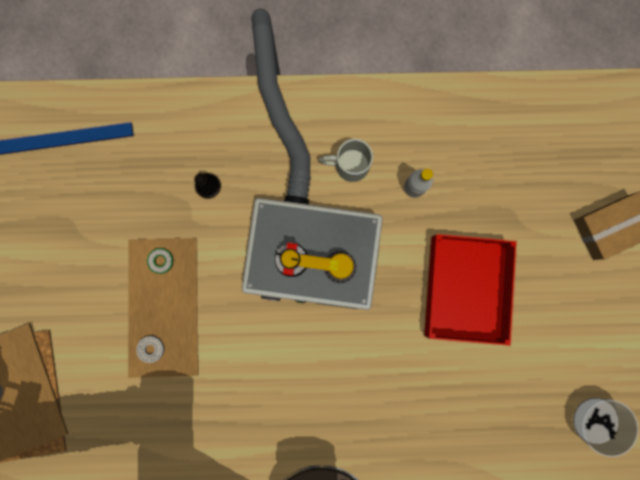

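View pics/wrist0.png

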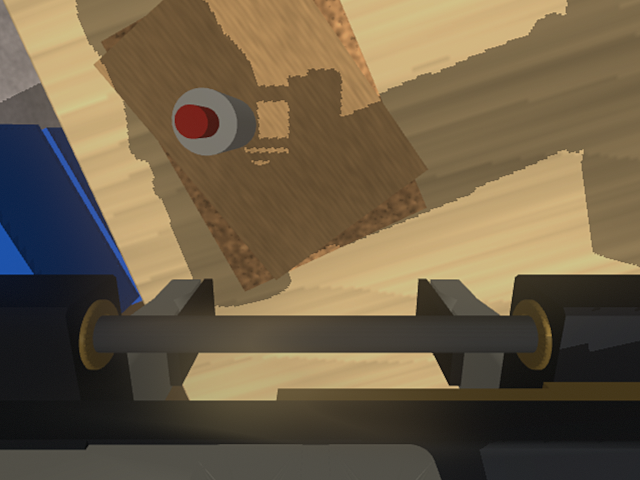

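The top view shows the collector centred near (313,253), knob at (291,259), pad at (341,265), green filter at (160,260), white at (150,349), and the basket at (470,289). Medium (blue) is absent.

```bash
cat > h.py <<'E'
import numpy as np, cv2
from plant import sensors, viewer, r
from scipy.spatial.transform import Rotation as Ro
def cap(n,name=None,crop=None,scale=1):
    s=sensors.get_state(); c=viewer.capture(n)
    if n=="wrist":
        T=np.eye(4);T[:3,:3]=Ro.from_euler('xyz',s['eef_rot'],degrees=True).as_matrix();T[:3,3]=s['tcp_pos']
        c['camera_from_world']=np.linalg.inv(T@c['mount'])
    if name: save(c['img'],name,crop,scale)
    return c
def save(im,name,crop=None,scale=1):
    if crop: x0,y0,x1,y1=crop; im=im[y0:y1,x0:x1]
    cv2.imwrite('pics/'+name+'.png',cv2.resize(im,None,fx=scale,fy=scale,interpolation=cv2.INTER_CUBIC)[:,:,::-1])
def ray(c,uv,z):
    M=c['camera_from_world'];R=M[:3,:3];o=-R.T@M[:3,3]
    d=R.T@np.linalg.inv(c['camera_matrix'])@np.array([uv[0],uv[1],1.])
    return o+d*(z-o[2])/d[2]
def proj(c,p):
    M=c['camera_from_world'];q=c['camera_matrix']@(M[:3,:3]@np.asarray(p,float)+M[:3,3]);return q[:2]/q[2]
def st():
    s=sensors.get_state();print('t',round(s['time_s'],2),'tcp',s['tcp_pos'].round(4),'rpy',s['eef_rot'].round(2),'F',s['contact_force'].round(1),'w',round(s['gripper_width'],4),'q',s['joints'].round(1))
def go(p,yaw,rp=(180,0)):
    s=sensors.get_state();d=(np.array(p)-s['tcp_pos'])*100
    R0=Ro.from_euler('xyz',s['eef_rot'],degrees=True);R1=Ro.from_euler('xyz',[rp[0],rp[1],yaw],degrees=True)
    print('shift cm',d.round(2),'rotvec',(R1*R0.inv()).as_rotvec().round(3))
E
python3 - <<'E'
from h import *
c=cap('top','t1',(230,180,400,320),4.5); cap('side','s1',(240,200,400,330),5)
save(c['img'],'t1b',(120,230,210,390),4)
for n,uv,z in [('c1',(257,199),.08),('c2',(381,214),.08),('c3',(369,307),.08),('c4',(244,292),.08),('knob',(291,259),.15),('pad',(341,265),.135),('green',(160,260),.018),('white',(150,349),.018),
 ('b1',(433,235),.06),('b2',(517,241),.06),('b3',(511,345),.06),('b4',(426,338),.06),('mug',(353,160),.085),('cap',(427,174),.15),('cone',(208,184),0.04)]: print(n,ray(c,uv,z).round(4))
E
```

```text
c1 [0.686  0.1146 0.08  ]
c2 [ 0.6492 -0.1418  0.08  ]
c3 [ 0.4582 -0.1114  0.08  ]
c4 [0.4945 0.1437 0.08  ]
knob [0.5566 0.0427 0.15  ]
pad [ 0.5435 -0.0539  0.135 ]
green [0.5669 0.3338 0.018 ]
white [0.3765 0.355  0.018 ]
b1 [ 0.605  -0.2524  0.06  ]
b2 [ 0.5885 -0.4291  0.06  ]
b3 [ 0.3724 -0.4058  0.06  ]
b4 [ 0.3908 -0.2298  0.06  ]
mug [ 0.7628 -0.0864  0.085 ]
cap [ 0.7168 -0.2255  0.15  ]
cone [0.7274 0.2242 0.04  ]
```

View pics/t1.png

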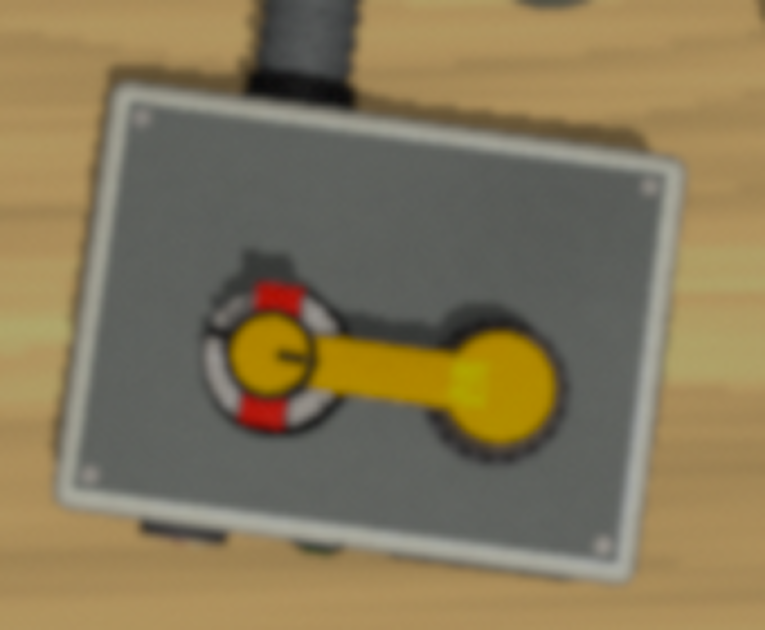

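View pics/s1.png

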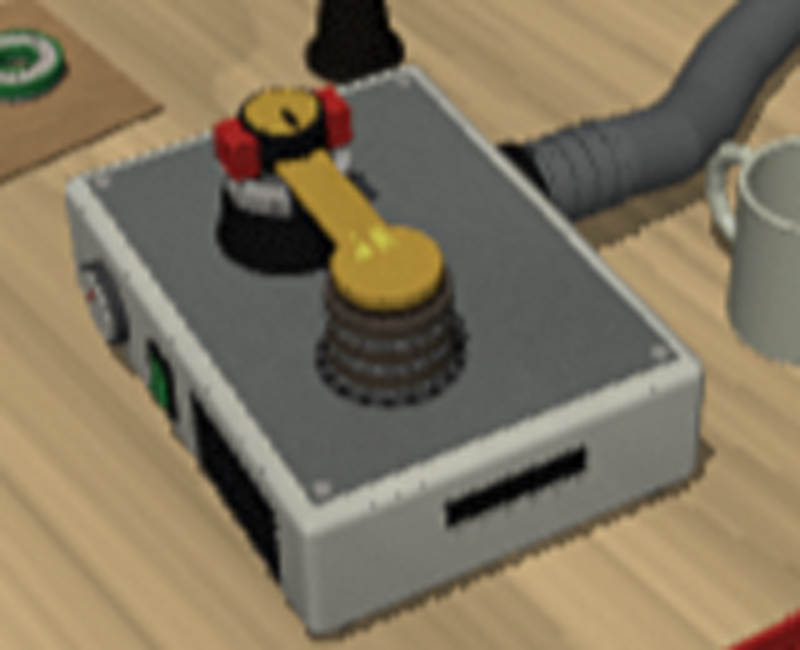

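View pics/t1b.png

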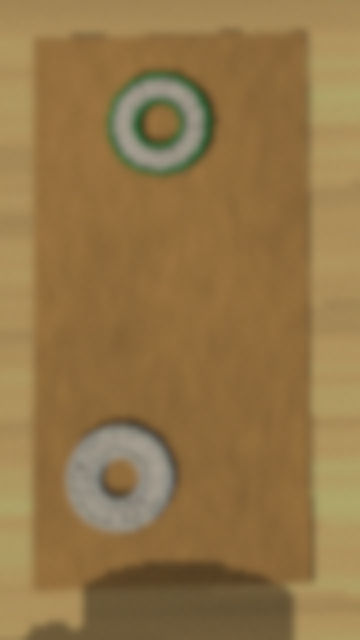

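```bash
python3 -m handwheel '[17,-32,6,0,0,-0.7,35,-64,6,0,0,-1.41,35,-64,6,0,0,-1.41,35,-64,6,0,0,-1.41,35,-64,6,0,0,-1.41,35,-64,6,0,0,-1.41,35,-64,6,0,0,-1.41,35,-64,6,0,0,-1.41]' 0 20; python3 -c "
from h import *
st();go((.55,0,.285),-98)"
```

```text
time_s: 1.05
tcp_pos: [0.3925, 0.2927, 0.2615]
eef_rot: [180.0, 0.0, -86.4]
contact_force: [0.6, 0.7, -0.8]
gripper_width: 0.0877
t 1.05 tcp [0.3925 0.2927 0.2615] rpy [ 1.7998e+02  3.0000e-02 -8.6430e+01] F [ 0.6  0.7 -0.8] w 0.0877 q [ 59.7   1.5 -18.8  -0.  -69.7 -56.2]
shift cm [ 15.75 -29.27   2.35] rotvec [-0.001 -0.    -0.202]
```

```bash
python3 -m handwheel '[15.8,-29.3,2.4,0,0,-0.2,15.8,-29.3,2.4,0,0,-0.2,15.8,-29.3,2.4,0,0,-0.2,15.8,-29.3,2.4,0,0,-0.2,15.8,-29.3,2.4,0,0,-0.2,15.8,-29.3,2.4,0,0,-0.2,15.8,-29.3,2.4,0,0,-0.2,15.8,-29.3,2.4,0,0,-0.2]'; python3 -c "
from h import *
st();c=cap('wrist','w1')
for n,p in [('knob',(.5566,.0427,.1515)),('pad',(.5435,-.0539,.135)),('pedfoot',(.5566,.0427,.08))]: print(n,proj(c,p))"
```

```text
time_s: 1.85
tcp_pos: [0.5519, -0.0038, 0.2853]
eef_rot: [180.0, -0.0, -98.1]
contact_force: [-0.5, 0.2, -0.6]
gripper_width: 0.0876
t 1.85 tcp [ 0.5519 -0.0038  0.2853] rpy [ 1.7997e+02 -1.0000e-02 -9.8130e+01] F [-0.5  0.2 -0.6] w 0.0876 q [ 19.9   7.   -9.6   0.  -73.4 -28.1]
knob [317.19370064 281.20048504]
pad [316.12745653 154.05546628]
pedfoot [316.78534891 253.35958551]
```

View pics/w1.png

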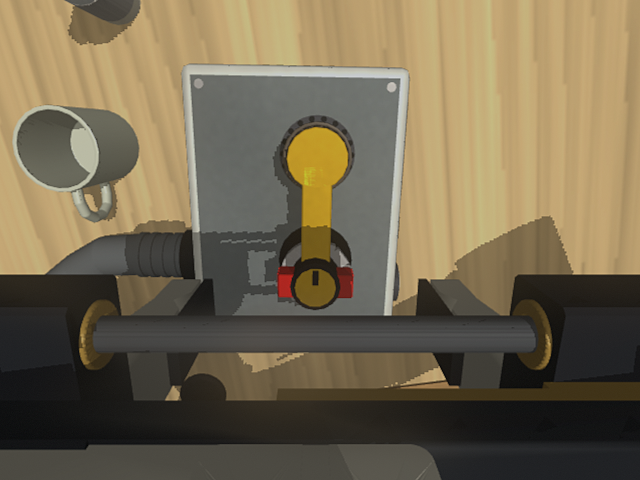

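Wrist view: pad centre at (318,156), knob top at (316,288), tabs at (286,283) and (346,283) — within a few px of the prediction.

```bash
python3 -c "
from h import *
c=cap('wrist')
im=c['img'];
h=cv2.cvtColor(im,cv2.COLOR_RGB2HSV)
m=((h[...,0]<6)|(h[...,0]>174))&(h[...,1]>150)&(h[...,2]>90);m[:255]=0;m[310:]=0;m[:,:260]=0;m[:,370:]=0
n,l,s,ce=cv2.connectedComponentsWithStats(m.astype('uint8'))
print(s,ce)
print('knob',ray(c,(316,288),.1515),'pad',ray(c,(318,156),.135))
for uv in [(184,67),(408,70)]: print(ray(c,uv,.08))
save(im,'w1z',(260,100,380,310),2.8)
"
```

```text
[[     0      0    640    480 306553]
 [   276    266     16     30    340]
 [   347    266      1      1      1]
 [   337    267     15     29    301]
 [   287    268      1      1      1]
 [   282    270      2      1      2]
 [   287    270      2      1      2]] [[319.5169253  239.40784465]
 [282.44117647 283.07941176]
 [347.         266.        ]
 [344.59800664 283.54152824]
 [287.         268.        ]
 [282.5        270.        ]
 [287.5        270.        ]]
knob [0.55741036 0.04977098 0.1515    ] pad [ 0.54138716 -0.0507056   0.135     ]
[ 0.64386755 -0.1367549   0.08      ]
[ 0.45538938 -0.10719012  0.08      ]
```

View pics/w1z.png

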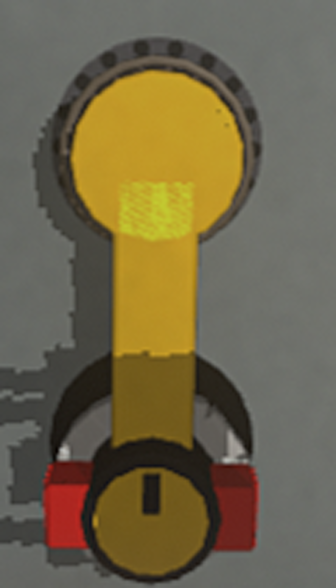

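```bash
python3 -c "
from h import *
from scipy.optimize import least_squares
w=cap('wrist');t=cap('top');s=cap('side','s2',(230,190,400,300),4.7)
t0=t['img'];save(t0,'t2',(230,180,400,320),4.5)
print(ray(w,(314,286),.1515),ray(w,(316,154.3),.135))
for p in [(.558,.0475,.1515),(.558,.043,.1515),(.543,-.052,.135)]:
  print(proj(s,p),proj(t,p),proj(w,p))
"
```

```text
[0.55815735 0.0490165  0.1515    ] [ 0.54228177 -0.05106068  0.135     ]
[295.30354488 221.61280076] [288.47003857 258.28460956] [313.9246478  284.20991696]
[296.45756606 222.5338214 ] [290.81107814 258.23378113] [313.11378189 278.94890567]
[316.99427278 252.11514627] [340.04101439 265.25660752] [314.89558406 153.19416811]
```

View pics/s2.png

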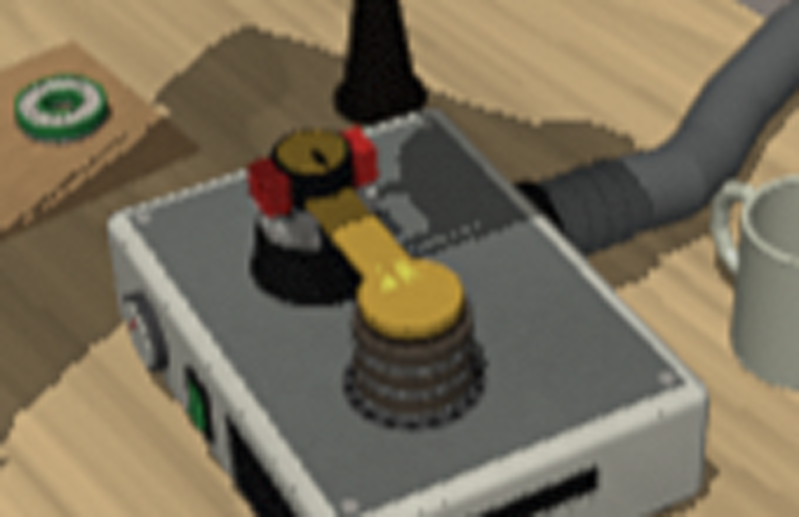

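```bash
python3 -m handwheel '[0.56,5,0,0,0,0,0.56,5,-4,0,0,0,0.56,5,-8,0,0,0,0.56,5,-12,0,0,0,0.56,5,-14,0,0,0,0.56,5,-15.8,0,0,0,0.56,5,-15.8,0,0,0,0.56,5,-15.8,0,0,0]'; python3 -c "
from h import *
st();w=cap('wrist','w3');s=cap('side','s3',(230,170,400,300),4.7)"
```

```text
time_s: 2.9
tcp_pos: [0.5558, 0.0513, 0.1281]
eef_rot: [180.0, 0.0, -97.7]
contact_force: [0.3, 1.1, 0.8]
gripper_width: 0.0875
t 2.9 tcp [0.5558 0.0513 0.1281] rpy [ 1.800e+02  3.000e-02 -9.774e+01] F [0.3 1.1 0.8] w 0.0875 q [ 25.3  14.5 -21.8  -0.  -53.6 -33.1]
```

View pics/w3.png

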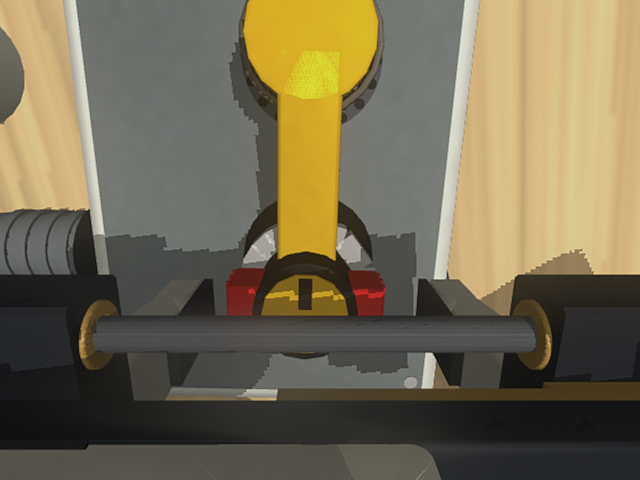

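View pics/s3.png

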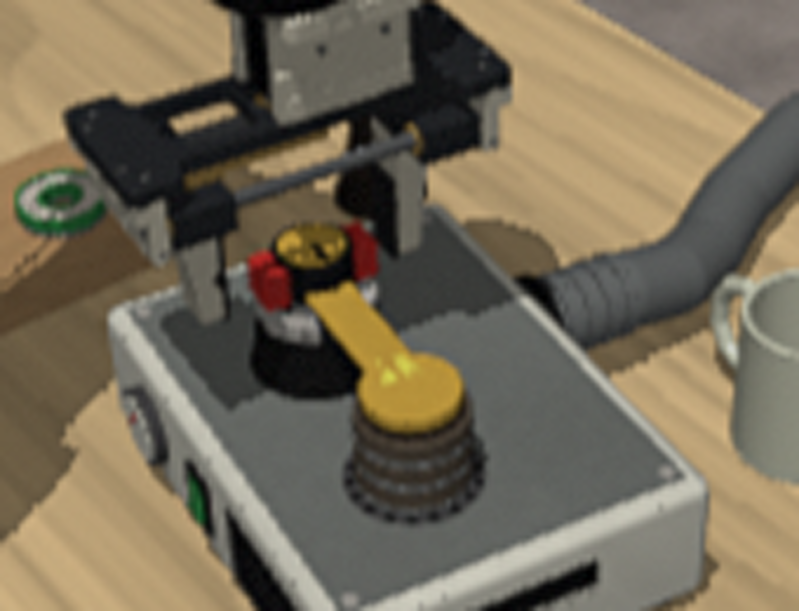

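```bash
python3 -m handwheel '[0.27,-0.43,0,0,0,-0.008,0.27,-0.43,0,0,0,-0.008,0.27,-0.43,0,0,0,-0.008,0.27,-0.43,0,0,0,-0.008]'; python3 -m handwheel '[0,0,0,0,0,0,0,0,0,0,0,0,0,0,0,0,0,0,0,0,0,0,0,0,0,0,0,0,0,0,0,0,0,0,0,0,0,0,0,0,0,0,0,0,0,0,0,0]' 200 30; python3 -c "
from h import *
st();w=cap('wrist','w4')"
```

```text
time_s: 3.4
tcp_pos: [0.5592, 0.0468, 0.1292]
eef_rot: [-179.9, 0.1, -98.2]
contact_force: [0.5, -0.3, -0.7]
gripper_width: 0.0874
time_s: 4.2
tcp_pos: [0.5593, 0.0468, 0.1296]
eef_rot: [-179.9, 0.1, -98.2]
contact_force: [-1.2, -0.1, 5.5]
gripper_width: 0.0437
t 4.2 tcp [0.5593 0.0468 0.1296] rpy [-1.7986e+02  1.2000e-01 -9.8240e+01] F [-1.2 -0.1  5.5] w 0.0437 q [ 24.7  14.6 -21.5  -0.  -53.7 -33. ]
```

View pics/w4.png

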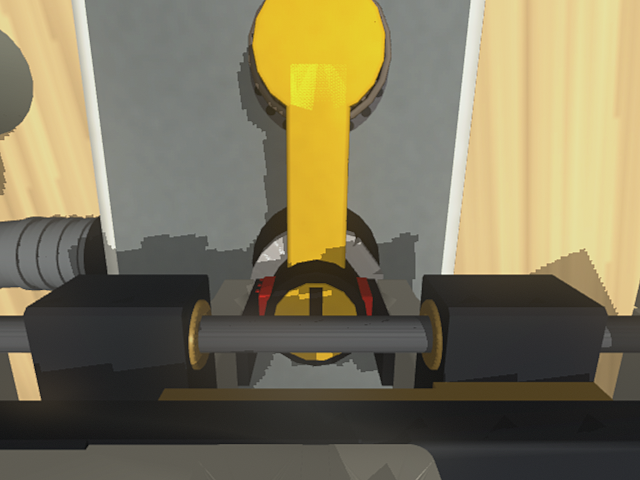

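Both tabs are pinched in (knob at (317,310), red visible on both sides pressed against the body, 44 mm). Now the swing.

```bash
python3 -m handwheel '[0,0,0,0,0,0.1,0,0,0,0,0,0.2,0,0,0,0,0,0.3,0,0,0,0,0,0.4,0,0,0,0,0,0.5,0,0,0,0,0,0.6,0,0,0,0,0,0.65,0,0,0,0,0,0.65]'; python3 -c "
from h import *
st();w=cap('wrist','w5')"
```

```text
time_s: 5.05
tcp_pos: [0.5594, 0.0468, 0.1297]
eef_rot: [-179.9, 0.1, -61.0]
contact_force: [-0.3, -0.3, 3.5]
gripper_width: 0.0432
t 5.05 tcp [0.5594 0.0468 0.1297] rpy [-1.7985e+02  1.1000e-01 -6.0950e+01] F [-0.3 -0.3  3.5] w 0.0432 q [ 24.7  14.7 -21.4  -0.1 -53.8   4.5]
```

View pics/w5.png

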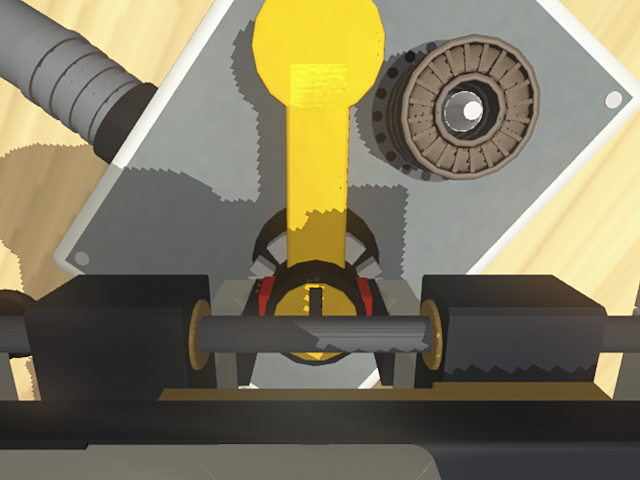

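```bash
python3 -m handwheel '[0,0,0,0,0,0.1,0,0,0,0,0,0.2,0,0,0,0,0,0.3,0,0,0,0,0,0.4,0,0,0,0,0,0.5,0,0,0,0,0,0.6,0,0,0,0,0,0.67,0,0,0,0,0,0.67]'; python3 -c "
from h import *
st();w=cap('wrist','w6')"
```

```text
time_s: 5.9
tcp_pos: [0.5596, 0.0469, 0.1297]
eef_rot: [-179.8, 0.1, -22.7]
contact_force: [0.4, 0.2, 1.6]
gripper_width: 0.0434
t 5.9 tcp [0.5596 0.0469 0.1297] rpy [-1.7983e+02  1.0000e-01 -2.2730e+01] F [0.4 0.2 1.6] w 0.0434 q [ 24.6  14.7 -21.2  -0.2 -54.   42.8]
```

View pics/w6.png

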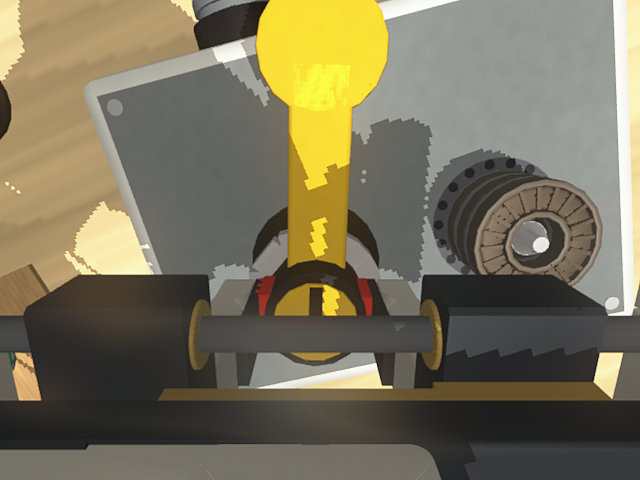

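```bash
python3 -m handwheel '[0,0,0,0,0,0,0,0,0,0,0,0,0,0,0,0,0,0,0,0,0,0,0,0,0,0,0,0,0,0]' 50 20;python3 -m handwheel '[0,0,3,0,0,0,0,0,6,0,0,0,0,0,9,0,0,0,0,0,12,0,0,0,0,0,14,0,0,0,0,0,14,0,0,0]'; python3 -c "
from h import *
st();w=cap('wrist','w7');t=cap('top','t7',(230,180,400,320),4.5)"
```

```text
time_s: 6.45
tcp_pos: [0.5594, 0.0469, 0.1297]
eef_rot: [-179.8, 0.1, -22.9]
contact_force: [0.5, -1.0, -0.2]
gripper_width: 0.0699
time_s: 7.05
tcp_pos: [0.5609, 0.0472, 0.2733]
eef_rot: [-179.6, -0.2, -22.8]
contact_force: [-1.1, 0.4, -0.2]
gripper_width: 0.0706
t 7.05 tcp [0.5609 0.0472 0.2733] rpy [-1.7964e+02 -1.5000e-01 -2.2850e+01] F [-1.1  0.4 -0.2] w 0.0706 q [ 24.6   8.2  -9.7  -0.1 -71.7  42.6]
```

View pics/w7.png

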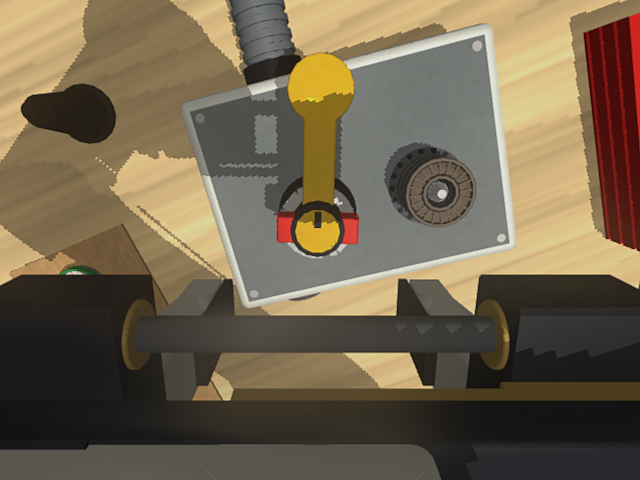

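```bash
python3 -c "
from h import *
w=cap('wrist','w8',(370,130,500,250),5);
for z,uv in ((.122,(438,191)),(.124,(442,192))): print(ray(w,uv,z))
print(proj(w,(.545,-.0522,.122)))
go((.545,-.0522,.2),-98.2)"
```

```text
[ 0.54410322 -0.04833     0.122     ]
[ 0.54269243 -0.05048261  0.124     ]
[442.40334062 188.00483691]
shift cm [-1.39 -9.91 -6.91] rotvec [-4.000e-03  1.000e-03 -1.315e+00]
```

View pics/w8.png

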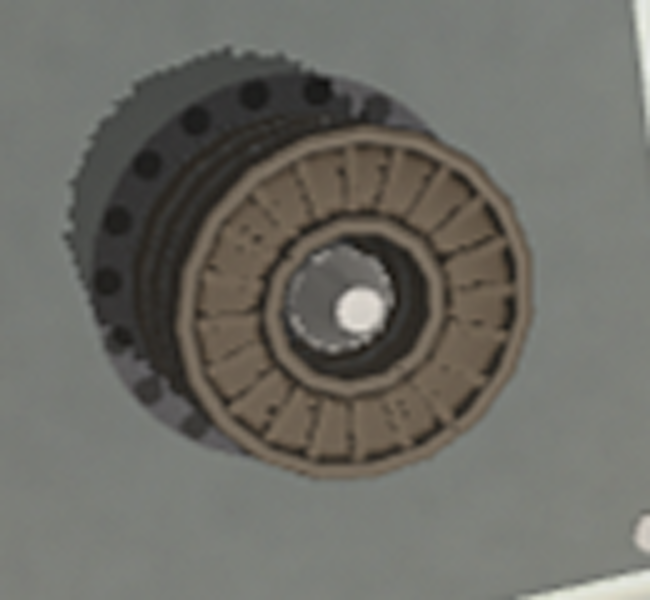

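```bash
python3 -m handwheel '[0,-2,0,0,0,-0.15,-0.5,-4,-2,0,0,-0.3,-1.5,-8,-5,0,0,-0.45,-1.6,-9.8,-7,0,0,-0.6,-1.6,-9.8,-7,0,0,-0.75,-1.6,-9.8,-7,0,0,-0.9,-1.6,-9.8,-7,0,0,-1.05,-1.6,-9.8,-7,0,0,-1.2]' 0 25; python3 -c "
from h import *
st();go((.544,-.051,.112),-98.2)"
```

```text
time_s: 8.0
tcp_pos: [0.5421, -0.0514, 0.1977]
eef_rot: [-180.0, 0.1, -92.0]
contact_force: [0.0, 0.1, -0.6]
gripper_width: 0.0874
t 8.0 tcp [ 0.5421 -0.0514  0.1977] rpy [-1.8e+02  1.3e-01 -9.2e+01] F [ 0.   0.1 -0.6] w 0.0874 q [ 15.1   9.5 -18.2  -0.1 -62.2 -17.1]
shift cm [ 0.19  0.04 -8.57] rotvec [-0.002  0.    -0.108]
```

```bash
python3 -m handwheel '[0.2,0,-3,0,0,-0.1,0.2,0,-6,0,0,-0.1,0.2,0,-8,0,0,-0.1,0.2,0,-8.6,0,0,-0.1,0.2,0,-8.6,0,0,-0.1,0.2,0,-8.6,0,0,-0.1]'; python3 -c "
from h import *
st();w=cap('wrist','w9')"
```

```text
time_s: 8.6
tcp_pos: [0.5446, -0.0514, 0.1123]
eef_rot: [-180.0, 0.1, -97.7]
contact_force: [1.0, -0.2, 0.2]
gripper_width: 0.0878
t 8.6 tcp [ 0.5446 -0.0514  0.1123] rpy [-1.7996e+02  1.2000e-01 -9.7710e+01] F [ 1.  -0.2  0.2] w 0.0878 q [ 15.1  14.5 -24.3  -0.1 -51.1 -22.7]
```

View pics/w9.png

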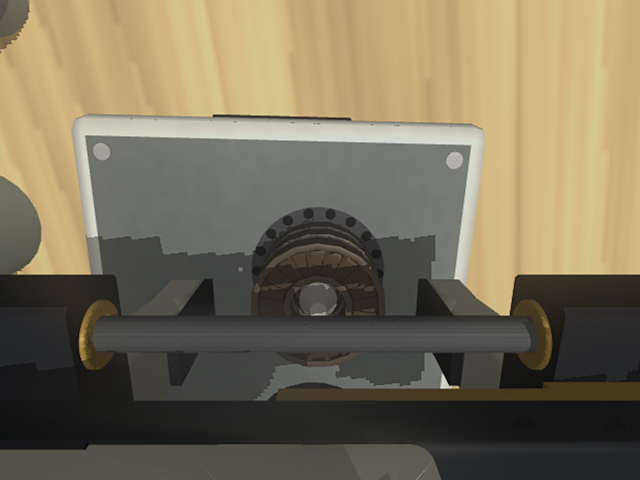

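```bash
python3 -m handwheel '[0,0,0,0,0,0,0,0,0,0,0,0,0,0,0,0,0,0,0,0,0,0,0,0,0,0,0,0,0,0,0,0,0,0,0,0]' 160 25;python3 -m handwheel '[0,0,2,0,0,0,0,0,4,0,0,0,0,0,6,0,0,0,0,0,8,0,0,0,0,0,8,0,0,0]'; python3 -c "
from h import *
st();w=cap('wrist','w10')
t=cap('top','t10',(400,210,540,370),3.6)
bc=np.mean([ray(t,uv,.06) for uv in ((433,235),(517,241),(511,345),(426,338))],0);print(bc)
go((.489,-.28,.19),-97.7)"
```

```text
time_s: 9.25
tcp_pos: [0.5448, -0.0513, 0.1128]
eef_rot: [-179.9, 0.1, -97.7]
contact_force: [-1.6, -0.0, 1.9]
gripper_width: 0.0554
time_s: 9.75
tcp_pos: [0.5464, -0.0512, 0.1956]
eef_rot: [-179.7, 0.2, -97.7]
contact_force: [0.4, -0.1, -0.8]
gripper_width: 0.0553
t 9.75 tcp [ 0.5464 -0.0512  0.1956] rpy [-179.65    0.2   -97.68] F [ 0.4 -0.1 -0.8] w 0.0553 q [ 15.1   9.8 -18.2  -0.1 -61.6 -22.7]
[ 0.48915245 -0.32928925  0.06      ]
shift cm [ -5.58 -22.88  -0.28] rotvec [-0.003  0.002  0.   ]
```

View pics/w10.png

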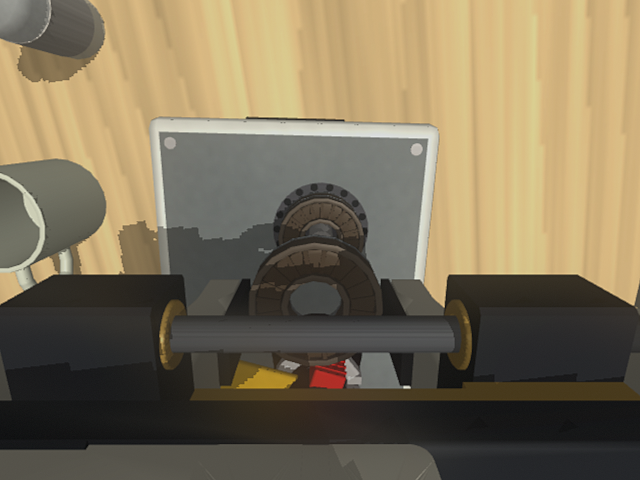

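View pics/t10.png

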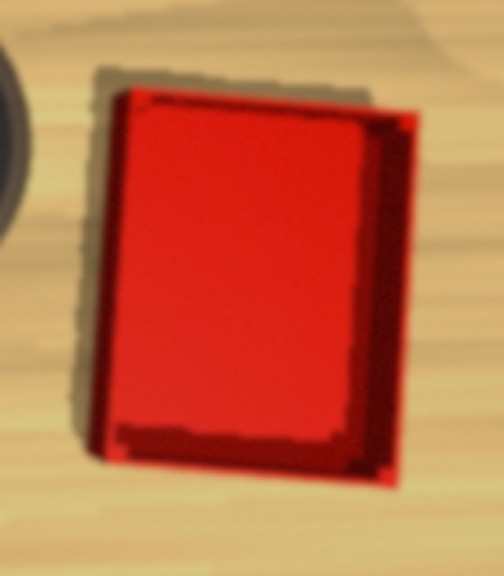

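```bash
python3 -m handwheel '[-1,-5,0,0,0,0,-2,-10,0,0,0,0,-3.5,-15,0,0,0,0,-4.5,-20,0,0,0,0,-5.3,-23.7,-2,0,0,0,-5.3,-23.7,-6,0,0,0,-5.3,-23.7,-10,0,0,0,-5.3,-23.7,-10,0,0,0]'; python3 -c "
from h import *
st();w=cap('wrist','w11');go((.493,-.288,.022),-97)"
```

```text
time_s: 10.65
tcp_pos: [0.4868, -0.2873, 0.0866]
eef_rot: [179.5, 0.3, -97.9]
contact_force: [-0.9, 0.4, -1.0]
gripper_width: 0.0556
t 10.65 tcp [ 0.4868 -0.2873  0.0866] rpy [179.45   0.3  -97.86] F [-0.9  0.4 -1. ] w 0.0556 q [-10.9  18.2 -22.9  -0.4 -49.4   3.3]
shift cm [ 0.38 -0.02 -6.79] rotvec [-0.004 -0.005  0.013]
```

View pics/w11.png

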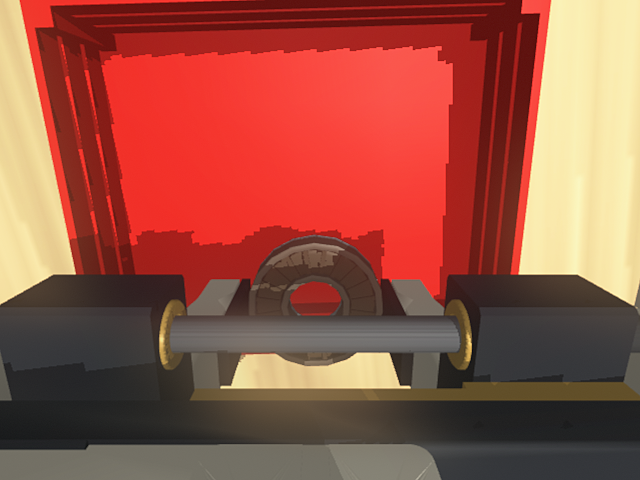

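```bash
python3 -m handwheel '[0.3,-0.8,-2,0,0,0,0.3,-0.8,-4,0,0,0,0.3,-0.8,-5.5,0,0,0,0.3,-0.8,-6.5,0,0,0,0.3,-0.8,-6.5,0,0,0]';python3 -m handwheel '[0,0,0,0,0,0,0,0,0,0,0,0,0,0,0,0,0,0]' 40;python3 -m handwheel '[0,2,5,0,0,0,1,5,10,0,0,0,3,10,15,0,0,0,4,15,16,0,0,0,5,20,16,0,0,0,5.2,24.5,16,0,0,0,5.2,24.5,16,0,0,0,5.2,24.5,14,0,0,0]' 0; python3 -c "
from h import *
st();w=cap('wrist','w12');go((.5445,-.0515,.098),-97.7)"
```

```text
time_s: 11.2
tcp_pos: [0.4925, -0.2956, 0.0251]
eef_rot: [179.7, 0.2, -97.7]
contact_force: [-0.2, -0.4, -0.5]
gripper_width: 0.0553
time_s: 11.5
tcp_pos: [0.4932, -0.2957, 0.0262]
eef_rot: [179.8, 0.2, -97.7]
contact_force: [0.3, -1.0, -0.1]
gripper_width: 0.0717
time_s: 12.3
tcp_pos: [0.548, -0.0472, 0.1698]
eef_rot: [-179.8, 0.3, -97.4]
contact_force: [0.3, -0.4, -1.0]
gripper_width: 0.0876
t 12.3 tcp [ 0.548  -0.0472  0.1698] rpy [-179.82    0.31  -97.44] F [ 0.3 -0.4 -1. ] w 0.0876 q [ 15.3  11.3 -19.9  -0.3 -58.5 -22.6]
shift cm [-0.03 -0.3  -6.65] rotvec [-0.005 -0.004 -0.003]
```

View pics/w12.png

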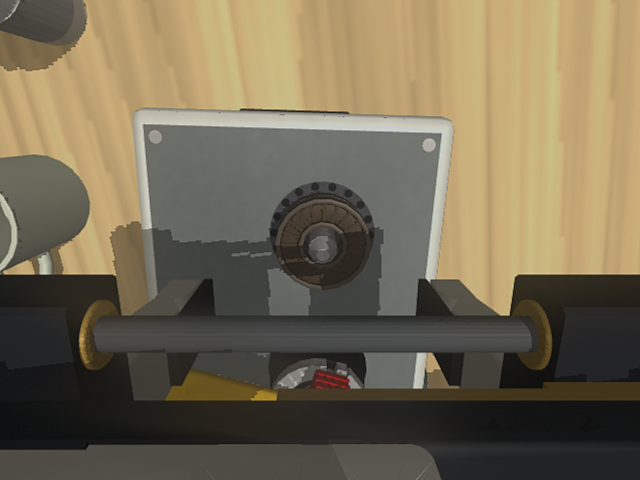

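```bash
python3 -m handwheel '[-0.2,-0.4,-3,0,0,0,-0.2,-0.4,-6,0,0,0,-0.2,-0.4,-7.1,0,0,0,-0.2,-0.4,-7.1,0,0,0,-0.2,-0.4,-7.1,0,0,0]';python3 -m handwheel '[0,0,0,0,0,0,0,0,0,0,0,0,0,0,0,0,0,0,0,0,0,0,0,0,0,0,0,0,0,0,0,0,0,0,0,0]' 160 25;python3 -m handwheel '[0,0,3,0,0,0,0,0,6,0,0,0,0,0,9,0,0,0,0,0,9,0,0,0]'; python3 -c "
from h import *
st();w=cap('wrist','w13')"
```

```text
time_s: 12.85
tcp_pos: [0.5435, -0.0528, 0.0947]
eef_rot: [179.8, 0.2, -97.5]
contact_force: [-0.1, 0.2, -0.6]
gripper_width: 0.0875
time_s: 13.45
tcp_pos: [0.5436, -0.0528, 0.095]
eef_rot: [179.8, 0.2, -97.5]
contact_force: [-1.2, 0.3, 3.2]
gripper_width: 0.0553
time_s: 13.85
tcp_pos: [0.546, -0.0526, 0.1892]
eef_rot: [-179.8, 0.3, -97.5]
contact_force: [0.4, 1.1, -1.1]
gripper_width: 0.0555
t 13.85 tcp [ 0.546  -0.0526  0.1892] rpy [-179.79    0.32  -97.49] F [ 0.4  1.1 -1.1] w 0.0555 q [ 14.8  10.2 -18.6  -0.2 -60.9 -22.2]
```

View pics/w13.png

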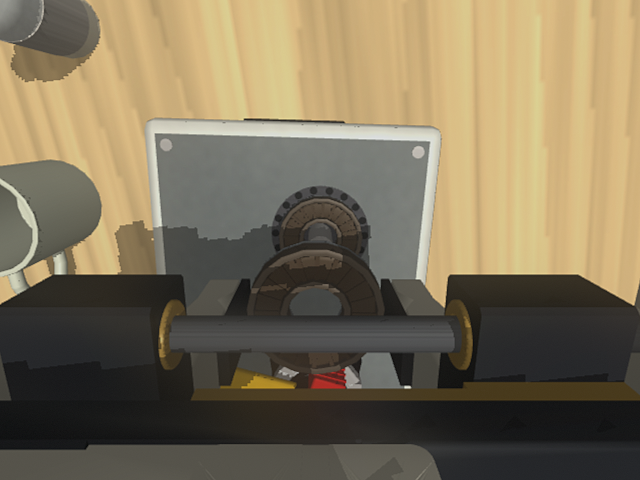

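```bash
python3 -m handwheel '[-1,-5,0,0,0,0,-2,-10,0,0,0,0,-3.5,-15,0,0,0,0,-4.5,-20,0,0,0,0,-5.3,-25,-1,0,0,0,-6.2,-30,-2,0,0,0,-6.2,-31.6,-6,0,0,0,-6.2,-31.6,-10,0,0,0]'; python3 -c "
from h import *
st();w=cap('wrist','w14');go((.483,-.37,.022),-97)"
```

```text
time_s: 14.7
tcp_pos: [0.4817, -0.3715, 0.0849]
eef_rot: [-179.9, 0.3, -97.8]
contact_force: [-0.9, 1.9, -1.2]
gripper_width: 0.0553
t 14.7 tcp [ 0.4817 -0.3715  0.0849] rpy [-179.93    0.31  -97.75] F [-0.9  1.9 -1.2] w 0.0553 q [-19.5  21.5 -17.9  -0.4 -50.6  12. ]
shift cm [ 0.54 -0.22 -5.52] rotvec [-0.011 -0.008  0.014]
```

View pics/w14.png

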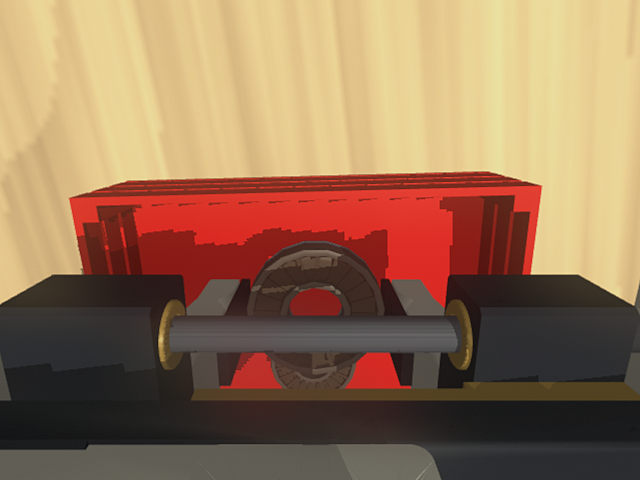

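```bash
python3 -m handwheel '[0.2,0,-1.5,0,0,0,0.2,0,-3,0,0,0,0.2,0,-4.5,0,0,0,0.2,0,-5.3,0,0,0,0.2,0,-5.3,0,0,0]';python3 -m handwheel '[0,0,0,0,0,0,0,0,0,0,0,0,0,0,0,0,0,0]' 40;python3 -m handwheel '[0,0,5,0,0,0,0,0,10,0,0,0,1,5,14,0,0,0,2,10,16,0,0,0,3,15,16,0,0,0,4,20,16,0,0,0,5,25,16,0,0,0,6,30,16,0,0,0]' 0; python3 -c "
from h import *
st();go((.544,-.0522,.085),-97.5)"
```

```text
time_s: 15.25
tcp_pos: [0.4788, -0.3671, 0.0231]
eef_rot: [179.3, 0.6, -97.8]
contact_force: [-0.3, 0.3, -0.5]
gripper_width: 0.0555
time_s: 15.55
tcp_pos: [0.4794, -0.3673, 0.024]
eef_rot: [179.4, 0.6, -97.8]
contact_force: [0.6, -1.0, -0.6]
gripper_width: 0.0717
time_s: 16.35
tcp_pos: [0.5352, -0.087, 0.1852]
eef_rot: [179.5, 0.6, -97.8]
contact_force: [2.1, -1.0, -0.3]
gripper_width: 0.0879
t 16.35 tcp [ 0.5352 -0.087   0.1852] rpy [179.51   0.63 -97.79] F [ 2.1 -1.  -0.3] w 0.0879 q [ 10.9  10.2 -18.8  -0.9 -61.2 -18.3]
shift cm [  0.88   3.48 -10.02] rotvec [-0.012 -0.007  0.005]
```

```bash
python3 -m handwheel '[0.9,3.4,0,-0.012,-0.007,0,0.9,3.4,-3,-0.012,-0.007,0,0.9,3.4,-6,-0.012,-0.007,0,0.9,3.4,-8.5,-0.012,-0.007,0,0.9,3.4,-10,-0.012,-0.007,0,0.9,3.4,-10,-0.012,-0.007,0,0.9,3.4,-10,-0.012,-0.007,0]';python3 -m handwheel '[0,0,0,0,0,0,0,0,0,0,0,0,0,0,0,0,0,0,0,0,0,0,0,0,0,0,0,0,0,0,0,0,0,0,0,0]' 160 25;python3 -m handwheel '[0,0,3,0,0,0,0,0,6,0,0,0,0,0,9,0,0,0,0,0,10,0,0,0,0,0,10,0,0,0]'; python3 -c "
from h import *
st();w=cap('wrist','w15')"
```

```text
time_s: 17.05
tcp_pos: [0.5446, -0.053, 0.086]
eef_rot: [-180.0, -0.0, -97.8]
contact_force: [-0.4, -0.4, 0.5]
gripper_width: 0.0879
time_s: 17.65
tcp_pos: [0.5447, -0.053, 0.0863]
eef_rot: [-180.0, -0.0, -97.8]
contact_force: [-1.1, -0.1, 3.0]
gripper_width: 0.0552
time_s: 18.15
tcp_pos: [0.5455, -0.0528, 0.1876]
eef_rot: [-179.8, 0.1, -97.8]
contact_force: [-0.2, -0.5, -0.2]
gripper_width: 0.0548
t 18.15 tcp [ 0.5455 -0.0528  0.1876] rpy [-1.7979e+02  6.0000e-02 -9.7770e+01] F [-0.2 -0.5 -0.2] w 0.0548 q [ 15.   10.2 -18.9   0.  -60.7 -22.8]
```

View pics/w15.png

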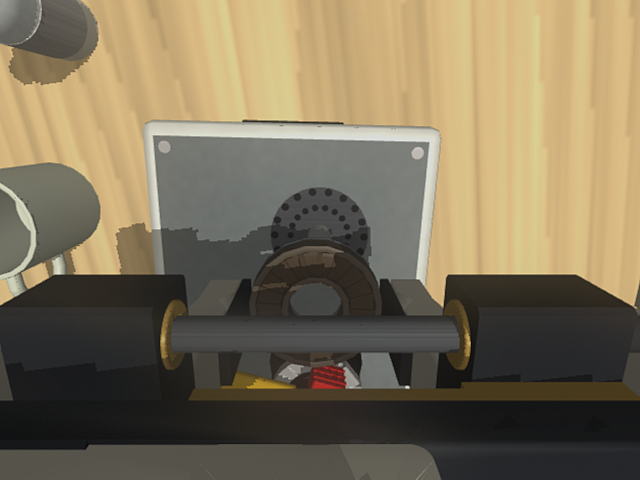

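```bash
python3 -m handwheel '[-1,-5,0,0,0,0,-2,-10,0,0,0,0,-3.5,-15,0,0,0,0,-4.5,-20,0,0,0,0,-5.3,-25,-2,0,0,0,-5.8,-28,-6,0,0,0,-5.8,-28,-10,0,0,0,-5.8,-28,-13,0,0,0]'; python3 -c "
from h import *
st();go((.486,-.333,.038),-97.5)"
```

```text
time_s: 19.0
tcp_pos: [0.4831, -0.3334, 0.0511]
eef_rot: [179.7, 0.1, -98.0]
contact_force: [0.1, 0.8, -1.1]
gripper_width: 0.0552
t 19.0 tcp [ 0.4831 -0.3334  0.0511] rpy [ 1.7975e+02  1.3000e-01 -9.7990e+01] F [ 0.1  0.8 -1.1] w 0.0552 q [-15.6  22.2 -22.5  -0.1 -45.5   7.7]
shift cm [ 0.29  0.04 -1.31] rotvec [-0.003 -0.004  0.009]
```

```bash
python3 -m handwheel '[0,0,-1,0,0,0,0,0,-1.2,0,0,0,0,0,-1.2,0,0,0]';python3 -m handwheel '[0,0,0,0,0,0,0,0,0,0,0,0,0,0,0,0,0,0]' 40;python3 -m handwheel '[0,0,5,0,0,0,0,0,10,0,0,0,0,0,15,0,0,0,0,4,18,0,0,0,0,8,18,0,0,0,0,10,18,0,0,0,0,10,18,0,0,0]' 0; python3 -c "
from h import *
st();w=cap('wrist','w16');t=cap('top','t16',(110,160,530,390),1.9)"
```

```text
time_s: 19.3
tcp_pos: [0.4834, -0.3333, 0.0392]
eef_rot: [179.7, 0.1, -98.0]
contact_force: [0.9, -0.1, 0.2]
gripper_width: 0.0551
time_s: 19.6
tcp_pos: [0.4843, -0.3334, 0.0405]
eef_rot: [179.9, 0.1, -97.9]
contact_force: [0.7, 0.2, 0.1]
gripper_width: 0.0712
time_s: 20.3
tcp_pos: [0.4845, -0.2312, 0.2222]
eef_rot: [-180.0, 0.1, -97.8]
contact_force: [0.3, -0.4, -0.2]
gripper_width: 0.0877
t 20.3 tcp [ 0.4845 -0.2312  0.2222] rpy [-1.7997e+02  1.2000e-01 -9.7780e+01] F [ 0.3 -0.4 -0.2] w 0.0877 q [ -4.7   7.7 -17.1  -0.1 -65.2  -3. ]
```

View pics/w16.png

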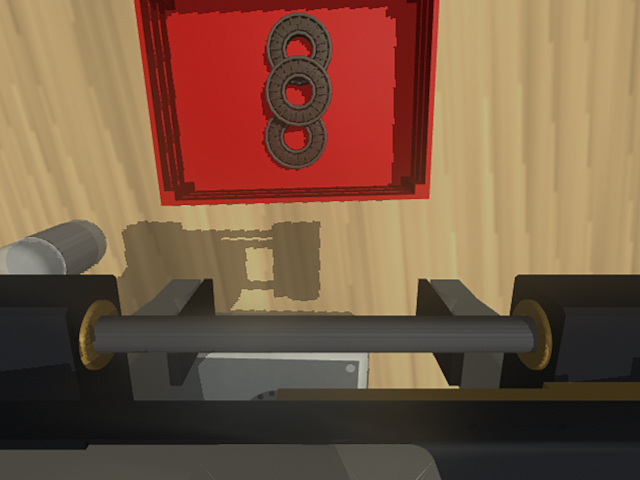

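View pics/t16.png

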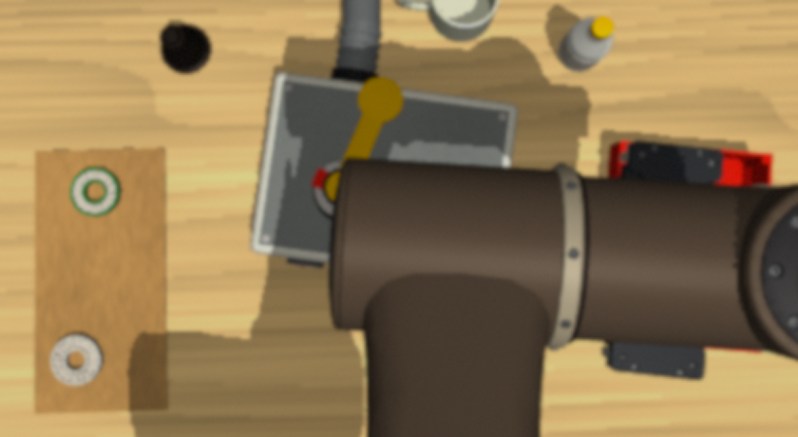

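```bash
python3 -m handwheel '[1,5,0,0,0,0,2,10,0,0,0,0,3,15,0,0,0,0,4,20,0,0,0,0,5,25,0,0,0,0,6,30,0,0,0,0,7,35,0,0,0,0,8,40,0,0,0,0]'; python3 -m handwheel '[0,4,0,0,0,0,0,8,0,0,0,0,0,12,0,0,0,0,0,16,0,0,0,0,0,19,0,0,0,0,0,19,0,0,0,0,0,19,0,0,0,0]'; python3 -c "
from h import *
st();w=cap('wrist','w17');print(proj(w,(.567,.334,.018)));t=cap('top','t17',(110,160,530,390),1.9)"
```

```text
time_s: 21.2
tcp_pos: [0.5636, 0.1602, 0.2216]
eef_rot: [180.0, 0.1, -97.9]
contact_force: [1.5, -1.0, -0.2]
gripper_width: 0.0872
time_s: 21.9
tcp_pos: [0.5639, 0.3501, 0.2207]
eef_rot: [179.9, 0.0, -97.9]
contact_force: [-0.5, -0.1, -1.5]
gripper_width: 0.0878
t 21.9 tcp [0.5639 0.3501 0.2207] rpy [ 1.7994e+02  2.0000e-02 -9.7860e+01] F [-0.5 -0.1 -1.5] w 0.0878 q [ 48.6  19.7  -1.3  -0.1 -69.  -56.4]
[308.72904508 189.4172314 ]
```

View pics/w17.png

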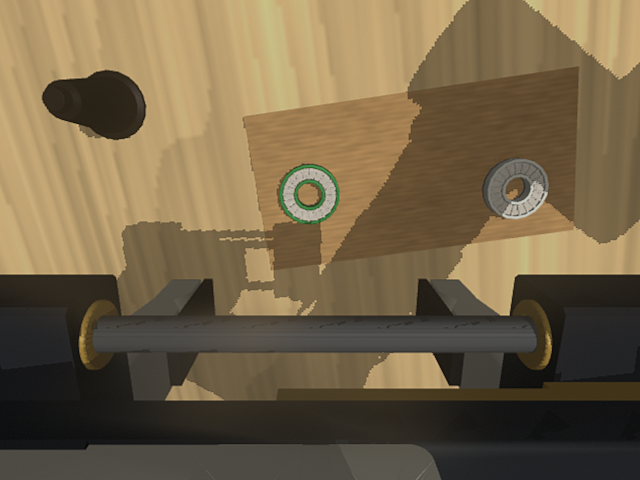

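```bash
python3 -c "
from h import *
w=cap('wrist','w17z',(260,140,580,240),2.5);print(ray(w,(309,193.5),.018),ray(w,(515.5,188.5),.018))
go((.567,.3355,.010),-97.9)"
```

```text
[0.56748156 0.33694981 0.018     ] [0.37926414 0.35886275 0.018     ]
shift cm [  0.31  -1.35 -21.16] rotvec [-0.001 -0.     0.001]
```

View pics/w17z.png

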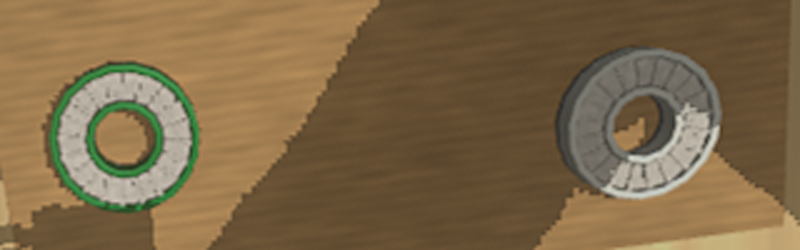

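```bash
python3 -m handwheel '[0.3,-1.4,-5,0,0,0,0.3,-1.4,-10,0,0,0,0.3,-1.4,-14,0,0,0,0.3,-1.4,-18,0,0,0,0.3,-1.4,-20,0,0,0,0.3,-1.4,-21,0,0,0,0.3,-1.4,-21,0,0,0,0.3,-1.4,-21,0,0,0]'; python3 -c "
from h import *
st();w=cap('wrist','w18')"
```

```text
time_s: 22.85
tcp_pos: [0.5679, 0.3352, 0.013]
eef_rot: [-179.9, 0.1, -98.0]
contact_force: [-0.1, 0.7, -0.6]
gripper_width: 0.0873
t 22.85 tcp [0.5679 0.3352 0.013 ] rpy [-1.7995e+02  1.5000e-01 -9.7960e+01] F [-0.1  0.7 -0.6] w 0.0873 q [ 47.4  30.2 -14.8  -0.1 -44.9 -55.4]
```

View pics/w18.png

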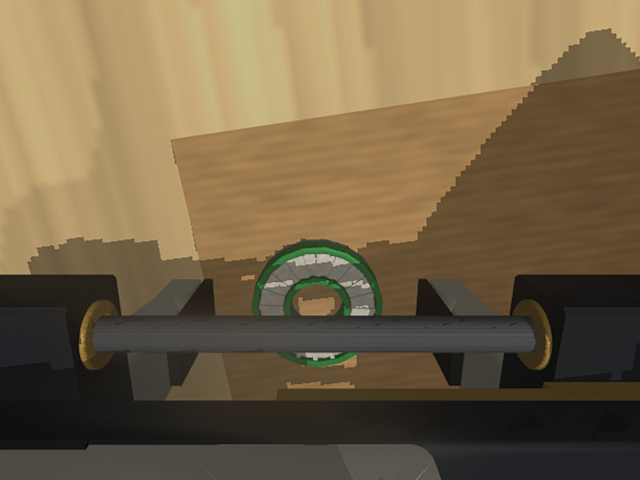

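```bash
python3 -m handwheel '[0,0,-0.5,0,0,0,0,0,-0.5,0,0,0,0,0,-0.5,0,0,0]'; python3 -m handwheel '[0,0,0,0,0,0,0,0,0,0,0,0,0,0,0,0,0,0,0,0,0,0,0,0,0,0,0,0,0,0,0,0,0,0,0,0]' 160 30;python3 -m handwheel '[0,0,5,0,0,0,0,0,10,0,0,0,0,0,15,0,0,0,0,0,20,0,0,0,0,0,20,0,0,0]'; python3 -c "
from h import *
st();w=cap('wrist','w19');go((.544,-.052,.2),-98)"
```

```text
time_s: 23.2
tcp_pos: [0.5682, 0.3358, 0.009]
eef_rot: [-179.9, 0.2, -97.9]
contact_force: [-0.1, 0.1, 0.4]
gripper_width: 0.0876
time_s: 23.8
tcp_pos: [0.5681, 0.3358, 0.009]
eef_rot: [-179.9, 0.2, -97.9]
contact_force: [-0.2, -0.4, -0.2]
gripper_width: 0.0557
time_s: 24.3
tcp_pos: [0.5714, 0.3379, 0.218]
eef_rot: [-179.3, 0.8, -97.9]
contact_force: [-0.2, 0.6, 1.2]
gripper_width: 0.0551
t 24.3 tcp [0.5714 0.3379 0.218 ] rpy [-179.35    0.76  -97.89] F [-0.2  0.6  1.2] w 0.0551 q [ 47.4  19.2  -2.5   0.1 -67.3 -55.4]
shift cm [ -2.58 -38.91  -1.38] rotvec [-0.009  0.008 -0.001]
```

View pics/w19.png

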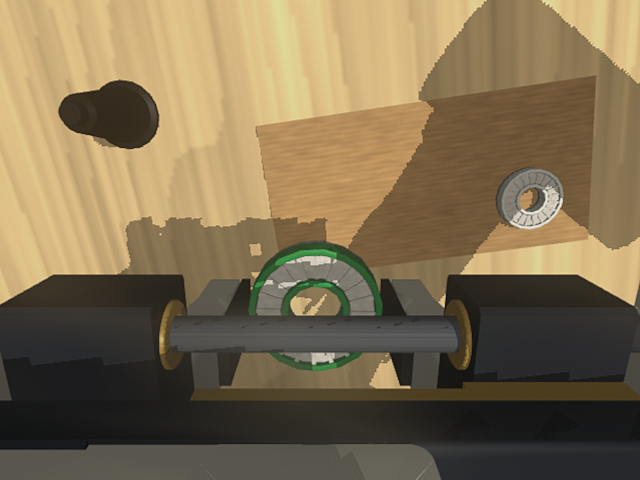

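```bash
cat >> h.py <<'E'
def ringpix(c,x,zt,rad=.028):
    m=np.linalg.inv(c['mount']);a=np.linspace(0,2*np.pi,72)
    P=np.c_[x+rad*np.cos(a),rad*np.sin(a),np.full(72,zt),np.ones(72)]@m.T
    q=P[:,:3]@c['camera_matrix'].T;q=q[:,:2]/q[:,2:];return q[:,1].min(),q[:,1].max(),q[:,0].min(),q[:,0].max()
E
python3 -c "
from h import *
w=cap('wrist')
save(w['img'],'w19z',(230,225,410,385),4)
for x in (-.004,-.002,0,.002,.004): print(x,np.round(ringpix(w,x,-.009),1))"
```

```text
-0.004 [249.9 373.4 246.7 382.2]
-0.002 [245.1 369.4 246.5 382.4]
0 [240.2 365.3 246.3 382.6]
0.002 [235.3 361.2 246.  382.8]
0.004 [230.3 357.1 245.8 383. ]
```

View pics/w19z.png

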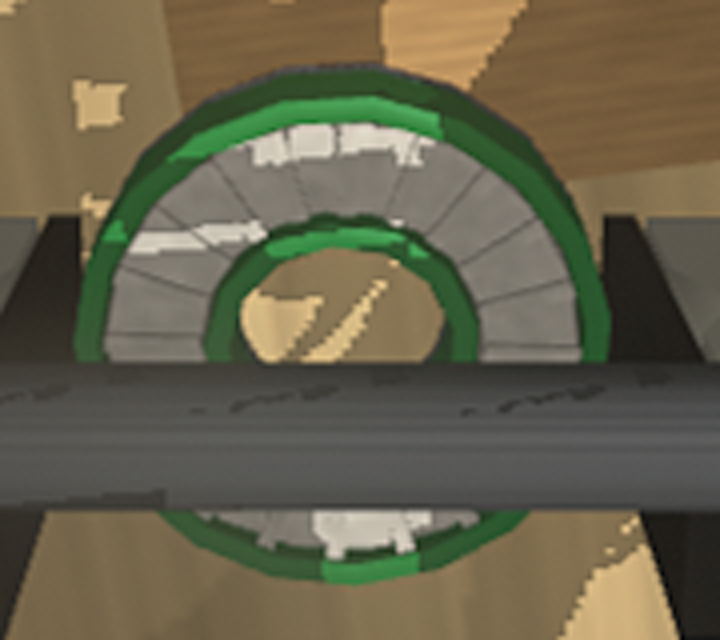

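```bash
python3 -m handwheel '[0,-5,0,-0.009,0.008,0,0,-10,0,-0.009,0.008,0,-1,-15,0,-0.009,0.008,0,-2,-20,0,-0.009,0.008,0,-2.6,-25,0,-0.009,0.008,0,-2.6,-30,0,-0.009,0.008,0,-2.6,-35,0,-0.009,0.008,0,-2.6,-35,0,-0.009,0.008,0]'; python3 -c "
from h import *
st();w=cap('wrist','w20');print(proj(w,(.544,-.052,.124)),proj(w,(.544,-.052,.08)))
save(w['img'],'w20z',(240,130,400,250),5)"
```

```text
time_s: 25.2
tcp_pos: [0.5407, -0.0185, 0.2092]
eef_rot: [179.7, -0.3, -98.2]
contact_force: [1.1, 0.6, -0.4]
gripper_width: 0.0555
t 25.2 tcp [ 0.5407 -0.0185  0.2092] rpy [179.65  -0.26 -98.22] F [ 1.1  0.6 -0.4] w 0.0555 q [ 18.9   8.9 -17.5   0.1 -64.  -27.1]
[300.73352862 191.41045397] [302.48937385 182.1664201 ]
```

View pics/w20z.png

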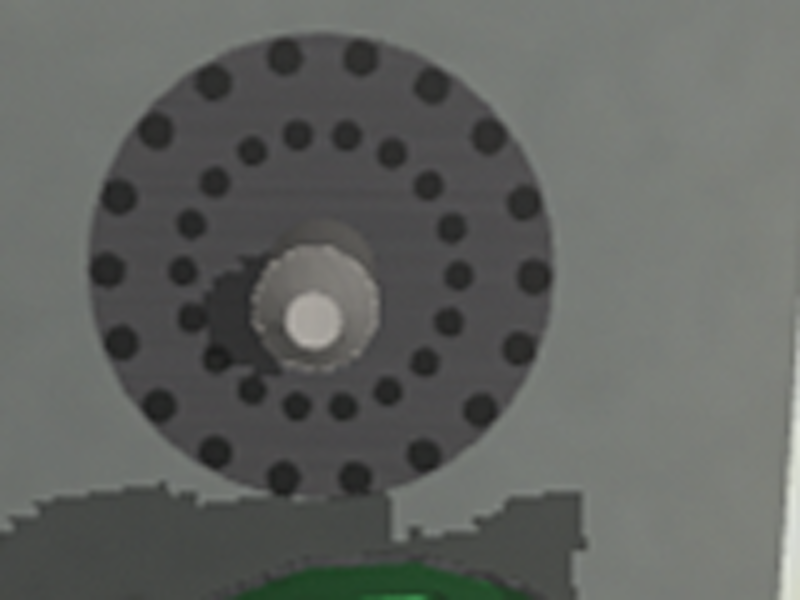

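View pics/w20.png

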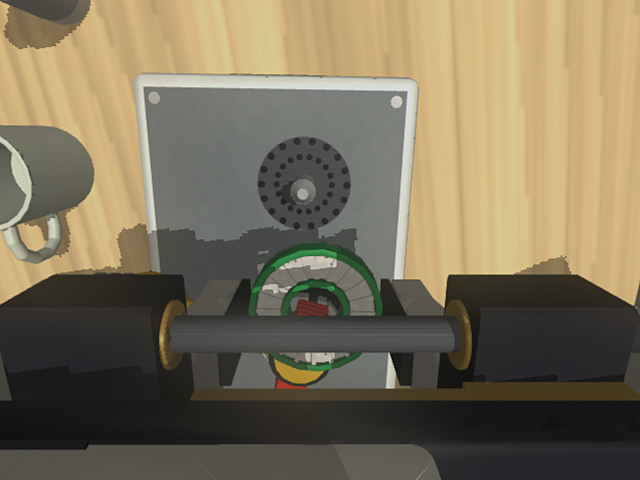

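```bash
python3 -c "
from h import *
st();go((.5432,-.054,.145),-98)"
```

```text
t 25.25 tcp [ 0.5412 -0.0168  0.2092] rpy [179.67  -0.24 -98.2 ] F [ 0.1  0.7 -1.1] w 0.0555 q [ 19.    8.9 -17.5   0.1 -64.  -27.2]
shift cm [ 0.2  -3.72 -6.42] rotvec [ 0.003 -0.006  0.004]
```

```bash
python3 -m handwheel '[0.2,-3.7,0,0.003,-0.006,0,0.2,-3.7,-3,0.003,-0.006,0,0.2,-3.7,-6,0.003,-0.006,0,0.2,-3.7,-6.4,0.003,-0.006,0,0.2,-3.7,-6.4,0.003,-0.006,0]'; python3 -c "
from h import *
st();w=cap('wrist','w21',(200,200,440,400),3.3);go((.5432,-.054,.087),-98)"
```

```text
time_s: 25.75
tcp_pos: [0.5426, -0.0533, 0.1441]
eef_rot: [179.8, -0.1, -98.1]
contact_force: [-0.1, 0.5, 0.1]
gripper_width: 0.0554
t 25.75 tcp [ 0.5426 -0.0533  0.1441] rpy [ 1.7982e+02 -1.0000e-01 -9.8140e+01] F [-0.1  0.5  0.1] w 0.0554 q [ 15.   12.5 -22.2   0.  -55.5 -23.2]
shift cm [-0.03 -0.08 -5.84] rotvec [ 0.001 -0.001  0.002]
```

View pics/w21.png

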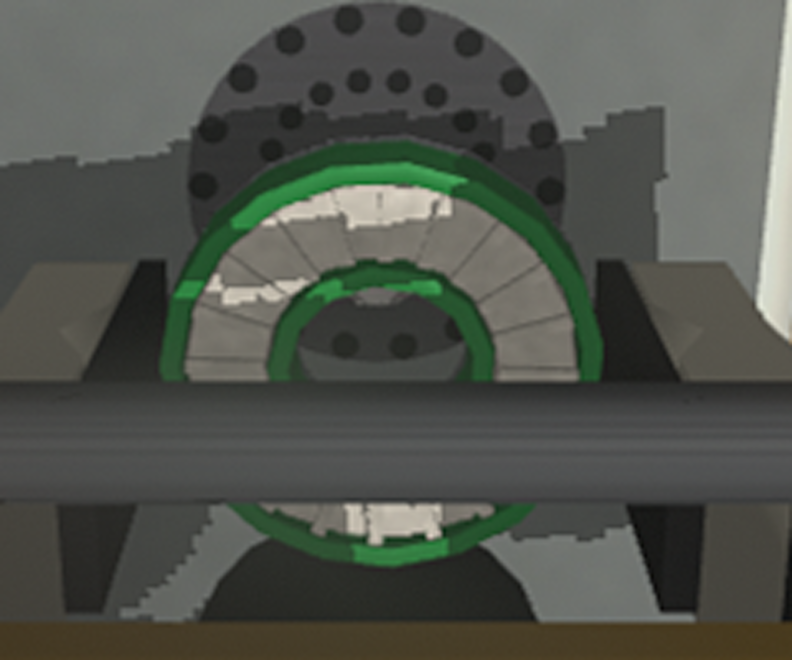

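```bash
python3 -c "
from h import *
w=cap('wrist')
for p in [(.543,-.0512,.124),(.543,-.0512,.114)]: 
  q=proj(w,p);print(q,(q-[200,200])*3.3)
"
```

```text
[316.15783372 282.06339283] [383.32085128 270.80919633]
[316.09289344 274.68547036] [383.10654834 246.46205218]
```

```bash
python3 -m handwheel '[0,-0.05,-1,0,0,0,0,-0.05,-2,0,0,0,0,-0.05,-3,0,0,0,0,-0.05,-3,0,0,0]'; python3 -m handwheel '[0,0,-1,0,0,0,0,0,-2,0,0,0,0,0,-2.5,0,0,0,0,0,-2.5,0,0,0]';python3 -c "
from h import *
st();w=cap('wrist','w22',(200,200,440,400),3.3)"
```

```text
time_s: 26.25
tcp_pos: [0.5428, -0.0538, 0.1144]
eef_rot: [179.9, -0.1, -98.1]
contact_force: [0.4, -0.1, -0.3]
gripper_width: 0.0553
time_s: 26.65
tcp_pos: [0.5422, -0.0539, 0.0883]
eef_rot: [179.8, -0.1, -98.2]
contact_force: [0.4, 0.6, -0.6]
gripper_width: 0.0554
t 26.65 tcp [ 0.5422 -0.0539  0.0883] rpy [ 1.7978e+02 -1.0000e-01 -9.8160e+01] F [ 0.4  0.6 -0.6] w 0.0554 q [ 14.9  16.1 -25.9   0.  -48.2 -23.1]
```

View pics/w22.png

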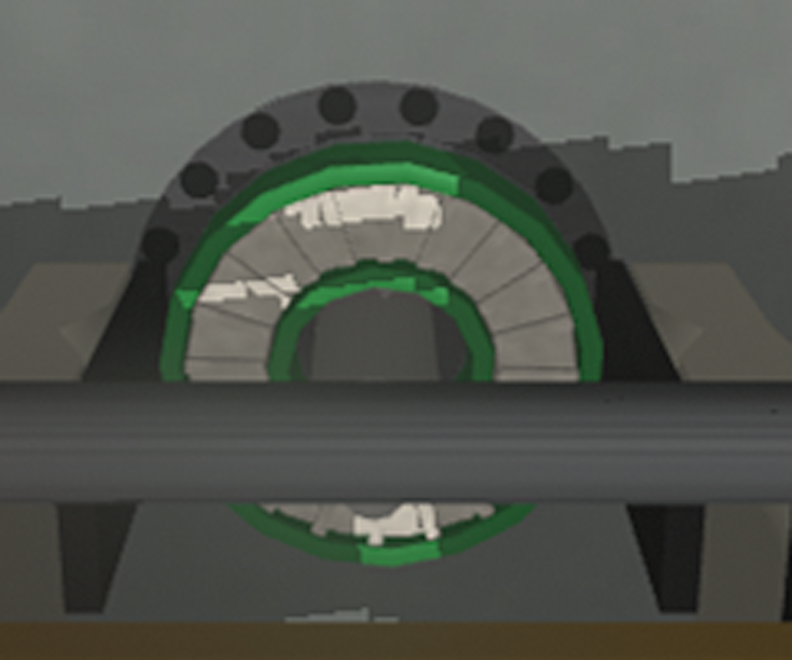

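```bash
python3 -m handwheel '[0,0,-0.15,0,0,0,0,0,-0.3,0,0,0,0,0,-0.3,0,0,0]'; python3 -m handwheel '[0,0,0,0,0,0,0,0,0,0,0,0,0,0,0,0,0,0,0,0,0,0,0,0]' 0;python3 -m handwheel '[0,0,4,0,0,0,0,0,8,0,0,0,0,0,12,0,0,0,0,0,12,0,0,0]';python3 -c "
from h import *
st();w=cap('wrist','w23');go((.38,.375,.21),-98)"
```

```text
time_s: 27.0
tcp_pos: [0.5426, -0.0539, 0.0859]
eef_rot: [179.8, -0.1, -98.2]
contact_force: [-0.3, 0.7, -0.6]
gripper_width: 0.0554
time_s: 27.4
tcp_pos: [0.5427, -0.0539, 0.0861]
eef_rot: [179.9, -0.1, -98.1]
contact_force: [-0.4, -0.2, -0.1]
gripper_width: 0.0822
time_s: 27.8
tcp_pos: [0.5459, -0.0537, 0.2122]
eef_rot: [-179.6, 0.0, -98.1]
contact_force: [0.4, 0.4, -0.1]
gripper_width: 0.0876
t 27.8 tcp [ 0.5459 -0.0537  0.2122] rpy [-1.7959e+02  4.0000e-02 -9.8100e+01] F [ 0.4  0.4 -0.1] w 0.0876 q [ 14.9   9.  -17.    0.1 -63.6 -23.1]
shift cm [-16.44  42.86   0.08] rotvec [-0.     0.003  0.002]
```

View pics/w23.png

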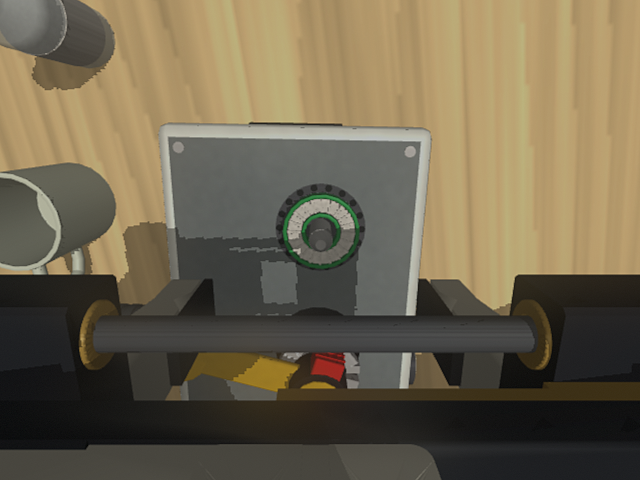

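```bash
python3 -m handwheel '[0,5,0,0,0,0,0,10,0,0,0,0,-2,15,0,0,0,0,-4,20,0,0,0,0,-6,24,0,0,0,0,-9,28,0,0,0,0,-12,32,0,0,0,0,-14,36,0,0,0,0]'; python3 -m handwheel '[-1,3,0,0,0,0,-2.4,6.5,0,0,0,0,-2.4,6.5,0,0,0,0,-2.4,6.5,0,0,0,0]';python3 -c "
from h import *
st();w=cap('wrist','w24');print(proj(w,(.379,.3575,.018)))"
```

```text
time_s: 28.65
tcp_pos: [0.4022, 0.3072, 0.2085]
eef_rot: [-179.9, -0.0, -98.1]
contact_force: [0.6, 1.2, -0.3]
gripper_width: 0.088
time_s: 29.05
tcp_pos: [0.3774, 0.3723, 0.2073]
eef_rot: [-179.9, -0.1, -98.0]
contact_force: [-0.9, -0.4, -1.1]
gripper_width: 0.0879
t 29.05 tcp [0.3774 0.3723 0.2073] rpy [-1.799e+02 -1.200e-01 -9.803e+01] F [-0.9 -0.4 -1.1] w 0.0879 q [ 65.9   7.7 -19.2   0.1 -63.2 -74. ]
[310.93882816 193.50602965]
```

View pics/w24.png

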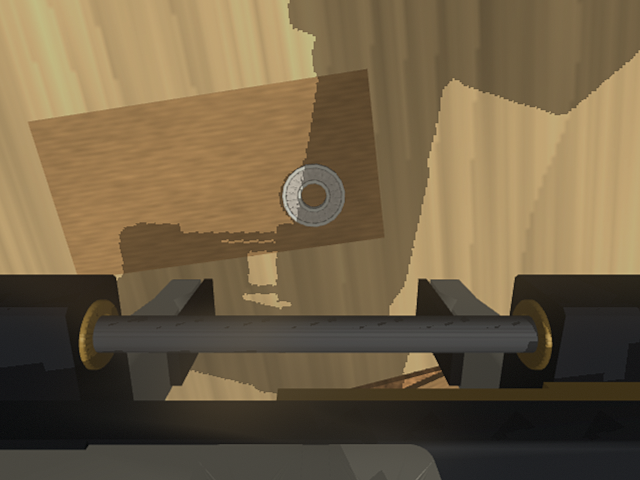

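```bash
python3 -c "
from h import *
w=cap('wrist');p=ray(w,(313.3,195.3),.018);print(p)
go((p[0],p[1]+.001,.009),-98)"
```

```text
[0.37754905 0.35877779 0.018     ]
shift cm [ -0.05  -1.15 -19.88] rotvec [0.002 0.002 0.002]
```

```bash
python3 -m handwheel '[0,-1.2,-5,0,0,0,0,-1.2,-10,0,0,0,0,-1.2,-14,0,0,0,0,-1.2,-17,0,0,0,0,-1.2,-18.5,0,0,0,0,-1.2,-19.5,0,0,0,0,-1.2,-19.5,0,0,0,0,-1.2,-19.5,0,0,0]'; python3 -c "
from h import *
st();w=cap('wrist','w25')"
```

```text
time_s: 29.95
tcp_pos: [0.3786, 0.3594, 0.0135]
eef_rot: [-179.9, -0.0, -98.2]
contact_force: [-0.1, 0.0, -0.9]
gripper_width: 0.088
t 29.95 tcp [0.3786 0.3594 0.0135] rpy [-1.7986e+02 -4.0000e-02 -9.8170e+01] F [-0.1  0.  -0.9] w 0.088 q [ 65.2  20.2 -33.2   0.2 -36.6 -73.5]
```

View pics/w25.png

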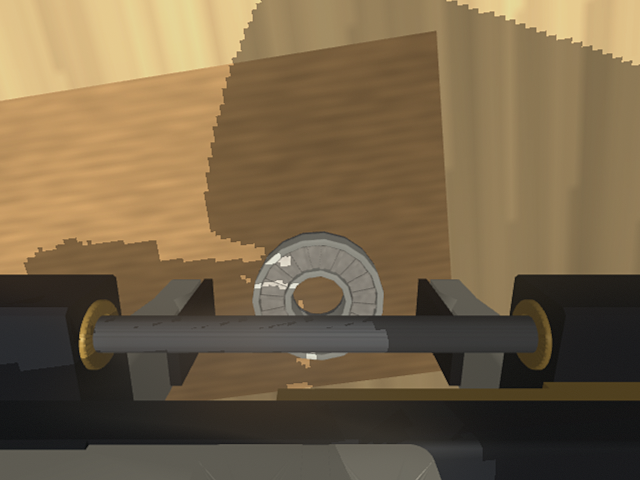

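```bash
python3 -m handwheel '[0,0,-0.3,0,0,0,0,0,-0.5,0,0,0,0,0,-0.5,0,0,0]'; python3 -m handwheel '[0,0,0,0,0,0,0,0,0,0,0,0,0,0,0,0,0,0,0,0,0,0,0,0,0,0,0,0,0,0,0,0,0,0,0,0]' 160 30;python3 -m handwheel '[0,0,5,0,0,0,0,0,10,0,0,0,0,0,15,0,0,0,0,0,20,0,0,0,0,0,20,0,0,0]'; python3 -c "
from h import *
st();w=cap('wrist','w26');save(w['img'],'w26z',(230,225,410,385),4)
for x in (-.004,-.002,0,.002,.004): print(x,np.round(ringpix(w,x,-.009),1))"
```

```text
time_s: 30.3
tcp_pos: [0.3786, 0.3598, 0.0091]
eef_rot: [-179.8, 0.0, -98.2]
contact_force: [-0.1, -0.2, -1.1]
gripper_width: 0.0878
time_s: 30.9
tcp_pos: [0.3786, 0.3598, 0.009]
eef_rot: [-179.8, 0.0, -98.1]
contact_force: [-0.2, 0.5, -0.3]
gripper_width: 0.0552
time_s: 31.4
tcp_pos: [0.3809, 0.3628, 0.2166]
eef_rot: [-179.5, 0.7, -98.1]
contact_force: [-0.0, 1.6, -0.6]
gripper_width: 0.0553
t 31.4 tcp [0.3809 0.3628 0.2166] rpy [-179.52    0.66  -98.09] F [-0.   1.6 -0.6] w 0.0553 q [ 65.2   6.4 -19.6   0.3 -63.3 -73.4]
-0.004 [249.9 373.4 246.7 382.2]
-0.002 [245.1 369.4 246.5 382.4]
0 [240.2 365.3 246.2 382.6]
0.002 [235.3 361.2 246.  382.8]
0.004 [230.3 357.1 245.8 383. ]
```

View pics/w26z.png

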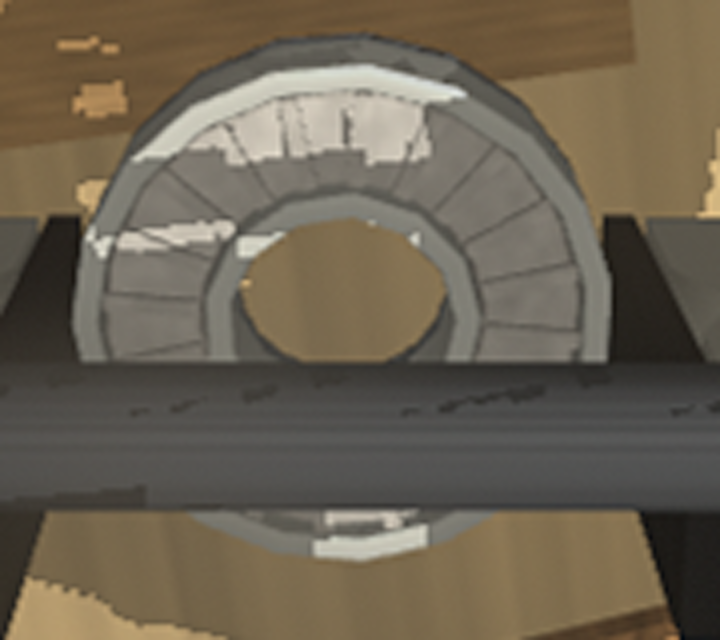

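```bash
python3 -m handwheel '[2,-5,0,0,0,0,4,-10,0,0,0,0,6,-15,0,0,0,0,8,-19,0,0,0,0,10,-23,0,0,0,0,12,-27,0,0,0,0,14,-31,0,0,0,0,15,-35,0,0,0,0]'; python3 -c "
from h import *
st();go((.543,-.0512,.160),-98)"
```

```text
time_s: 32.25
tcp_pos: [0.5299, 0.0095, 0.2115]
eef_rot: [-179.8, 0.4, -98.2]
contact_force: [0.8, 0.1, -0.7]
gripper_width: 0.0552
t 32.25 tcp [0.5299 0.0095 0.2115] rpy [-179.8     0.39  -98.16] F [ 0.8  0.1 -0.7] w 0.0552 q [ 22.1   7.3 -18.9  -0.3 -63.4 -30.1]
shift cm [ 1.31 -6.07 -5.15] rotvec [-0.006  0.004  0.003]
```

```bash
python3 -m handwheel '[1,-3,0,-0.006,0.004,0.003,1.3,-6,0,-0.006,0.004,0.003,1.3,-6,-3,-0.006,0.004,0.003,1.3,-6,-5,-0.006,0.004,0.003,1.3,-6,-5,-0.006,0.004,0.003,1.3,-6,-5,-0.006,0.004,0.003]'; python3 -c "
from h import *
st();w=cap('wrist','w27',(200,200,440,400),3.3);go((.543,-.0512,.100),-98)"
```

```text
time_s: 32.85
tcp_pos: [0.5426, -0.0506, 0.161]
eef_rot: [179.9, -0.0, -98.0]
contact_force: [0.8, 0.5, -0.2]
gripper_width: 0.0551
t 32.85 tcp [ 0.5426 -0.0506  0.161 ] rpy [ 1.7992e+02 -4.0000e-02 -9.7980e+01] F [ 0.8  0.5 -0.2] w 0.0551 q [ 15.3  11.5 -21.1   0.  -57.6 -23.3]
shift cm [-0.03 -0.08 -6.19] rotvec [ 0.     0.    -0.001]
```

View pics/w27.png

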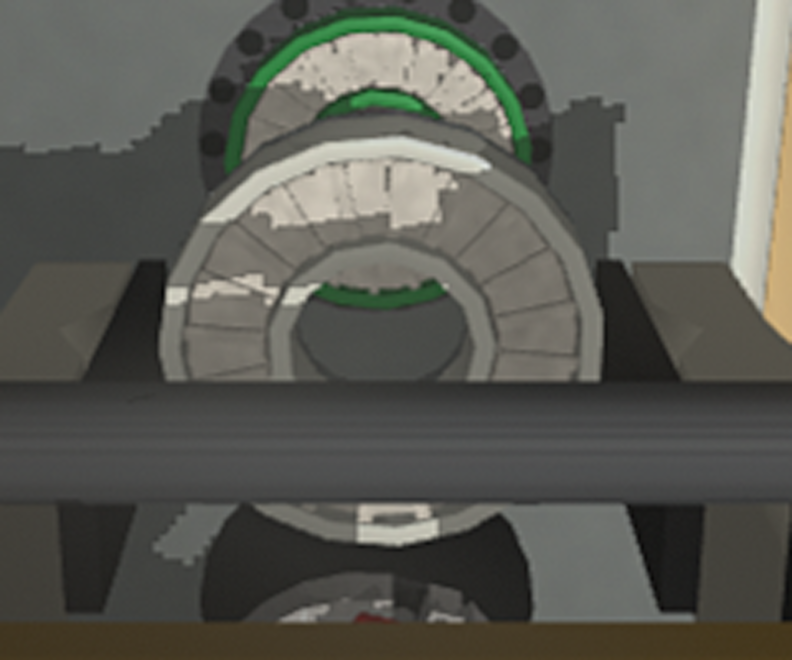

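```bash
python3 -m handwheel '[0,-0.05,-1,0,0,0,0,-0.05,-2,0,0,0,0,-0.05,-3,0,0,0,0,-0.05,-3,0,0,0]'; python3 -m handwheel '[0,0,-1,0,0,0,0,0,-2,0,0,0,0,0,-2.7,0,0,0,0,0,-2.7,0,0,0]';python3 -c "
from h import *
st();w=cap('wrist','w28',(200,200,440,400),3.3)"
```

```text
time_s: 33.3
tcp_pos: [0.5421, -0.0509, 0.1301]
eef_rot: [179.9, -0.0, -98.0]
contact_force: [-0.4, -0.1, 0.0]
gripper_width: 0.0554
time_s: 33.7
tcp_pos: [0.5412, -0.0511, 0.1017]
eef_rot: [179.7, -0.1, -98.0]
contact_force: [0.7, -0.3, -0.2]
gripper_width: 0.0551
t 33.7 tcp [ 0.5412 -0.0511  0.1017] rpy [ 1.7974e+02 -9.0000e-02 -9.7980e+01] F [ 0.7 -0.3 -0.2] w 0.0551 q [ 15.3  15.1 -25.2  -0.  -50.  -23.2]
```

View pics/w28.png

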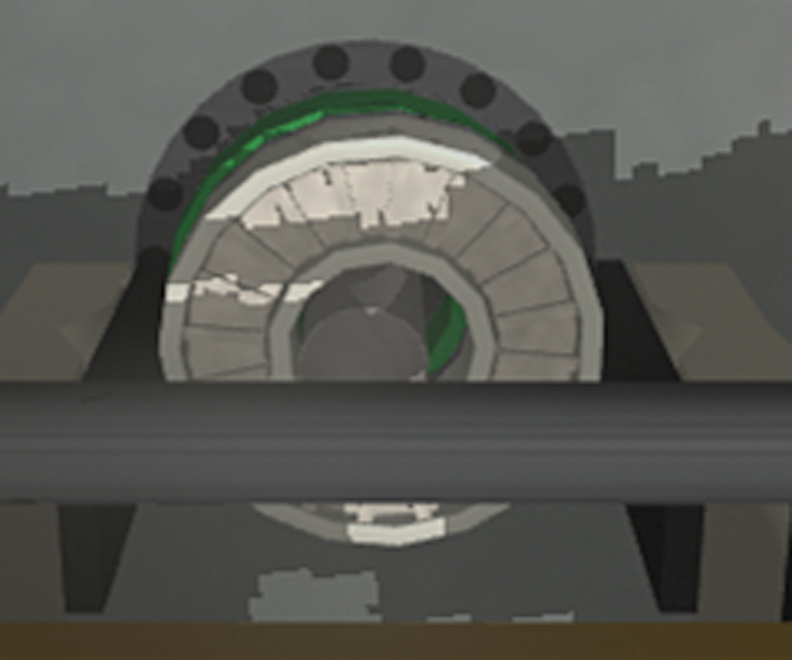

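```bash
python3 -m handwheel '[0.25,0,0,0,0,0,0.25,0,-0.15,0,0,0,0.25,0,-0.3,0,0,0,0.25,0,-0.3,0,0,0]'; python3 -m handwheel '[0,0,0,0,0,0,0,0,0,0,0,0,0,0,0,0,0,0,0,0,0,0,0,0]' 0;python3 -m handwheel '[0,0,4,0,0,0,0,0,8,0,0,0,0,3,11,0,0,0,0,3,11,0,0,0,0,3,11,0,0,0]';python3 -c "
from h import *
st();w=cap('wrist','w29');s=cap('side','s29',(230,170,400,300),4.7);save(w['img'],'w29z',(250,140,400,260),5)"
```

```text
time_s: 34.15
tcp_pos: [0.5441, -0.051, 0.0993]
eef_rot: [179.8, -0.1, -98.0]
contact_force: [-0.4, -0.3, -0.3]
gripper_width: 0.0551
time_s: 34.55
tcp_pos: [0.5442, -0.051, 0.0995]
eef_rot: [179.8, -0.1, -98.0]
contact_force: [-0.7, 0.5, -0.1]
gripper_width: 0.0818
time_s: 35.05
tcp_pos: [0.5444, -0.0204, 0.2102]
eef_rot: [179.9, -0.0, -97.9]
contact_force: [0.0, -0.3, -0.6]
gripper_width: 0.0876
t 35.05 tcp [ 0.5444 -0.0204  0.2102] rpy [ 1.799e+02 -1.000e-02 -9.791e+01] F [ 0.  -0.3 -0.6] w 0.0876 q [ 18.4   9.1 -17.1  -0.  -63.9 -26.3]
```

View pics/w29z.png

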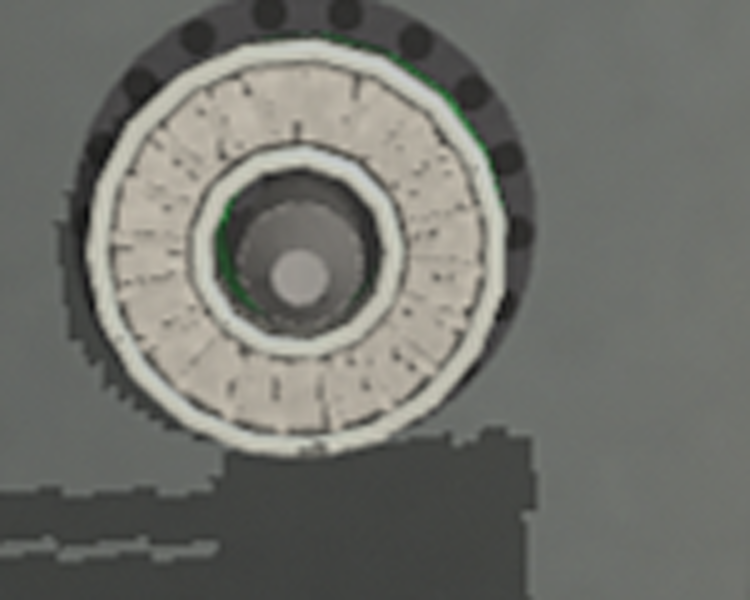

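View pics/s29.png

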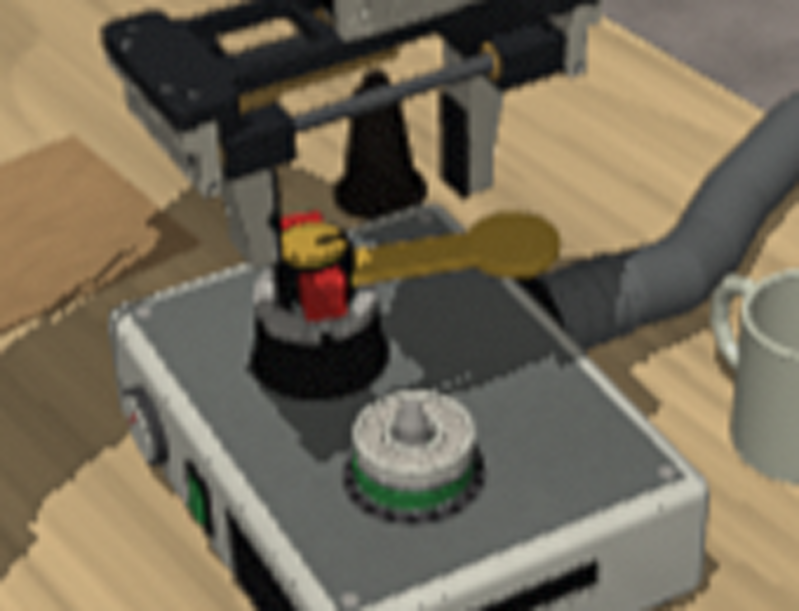

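Both fresh filters are home and level (side view: white on green at (413,450) in the crop). Now close the keeper.

```bash
python3 -m handwheel '[0.5,3,0.5,0,0,0.14,1.5,6.7,0.5,0,0,0.28,1.5,6.7,0.5,0,0,0.42,1.5,6.7,0.5,0,0,0.56,1.5,6.7,0.5,0,0,0.7,1.5,6.7,0.5,0,0,0.84,1.5,6.7,0.5,0,0,0.98,1.5,6.7,0.5,0,0,1.12]' 0; python3 -m handwheel '[0,0,0,0,0,0.14,0,0,0,0,0,0.19,0,0,0,0,0,0.19,0,0,0,0,0,0.19]'; python3 -c "
from h import *
st();go((.5594,.0468,.128),-22.9)"
```

```text
time_s: 35.95
tcp_pos: [0.5579, 0.045, 0.212]
eef_rot: [179.6, -0.0, -33.5]
contact_force: [0.9, -0.1, 1.1]
gripper_width: 0.0874
time_s: 36.35
tcp_pos: [0.5576, 0.0445, 0.2111]
eef_rot: [179.5, 0.1, -22.8]
contact_force: [0.3, 0.3, 0.4]
gripper_width: 0.0876
t 36.35 tcp [0.5576 0.0445 0.2111] rpy [ 1.7952e+02  7.0000e-02 -2.2760e+01] F [0.3 0.3 0.4] w 0.0876 q [ 24.8  10.5 -15.3   0.3 -64.6  42.3]
shift cm [ 0.18  0.23 -8.31] rotvec [ 0.007 -0.004 -0.003]
```

```bash
python3 -m handwheel '[0.18,0.23,-3,0.007,-0.004,0,0.18,0.23,-6,0.007,-0.004,0,0.18,0.23,-7.8,0.007,-0.004,0,0.18,0.23,-8.2,0.007,-0.004,0,0.18,0.23,-8.2,0.007,-0.004,0,0.18,0.23,-8.2,0.007,-0.004,0]'; python3 -c "
from h import *
st();cap('wrist','w30')"
```

```text
time_s: 36.95
tcp_pos: [0.56, 0.0469, 0.1301]
eef_rot: [-180.0, -0.1, -22.8]
contact_force: [-0.3, 0.5, -0.1]
gripper_width: 0.0875
t 36.95 tcp [0.56   0.0469 0.1301] rpy [-1.7999e+02 -5.0000e-02 -2.2770e+01] F [-0.3  0.5 -0.1] w 0.0875 q [ 24.8  14.7 -21.3   0.  -53.9  42.4]
```

View pics/w30.png

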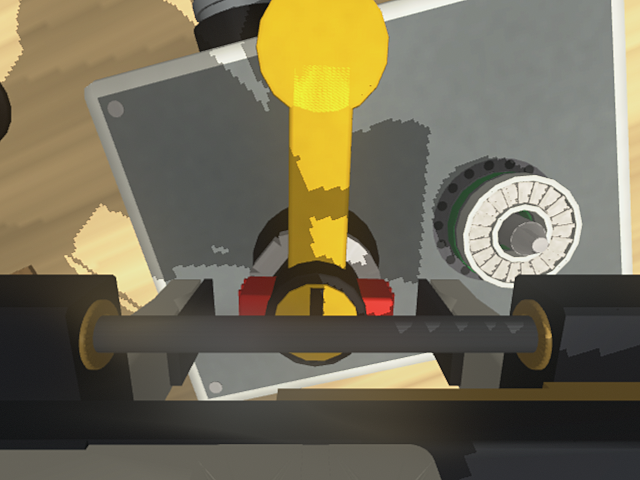

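Aligned (tabs at 239–394, centred at col 317). Pinch and swing back.

```bash
python3 -m handwheel '[0,0,-0.1,0,0,0,0,0,-0.1,0,0,0,0,0,-0.1,0,0,0,0,0,-0.1,0,0,0,0,0,-0.1,0,0,0,0,0,-0.1,0,0,0,0,0,-0.1,0,0,0,0,0,-0.1,0,0,0]' 200 30; python3 -m handwheel '[0,0,0,0,0,-0.1,0,0,0,0,0,-0.2,0,0,0,0,0,-0.3,0,0,0,0,0,-0.4,0,0,0,0,0,-0.5,0,0,0,0,0,-0.6,0,0,0,0,0,-0.65,0,0,0,0,0,-0.65]'; python3 -c "
from h import *
st();w=cap('wrist','w31')"
```

```text
time_s: 37.8
tcp_pos: [0.5601, 0.0468, 0.13]
eef_rot: [-180.0, -0.1, -22.8]
contact_force: [-4.2, -0.7, 6.9]
gripper_width: 0.0434
time_s: 38.6
tcp_pos: [0.5598, 0.0464, 0.13]
eef_rot: [180.0, -0.1, -60.1]
contact_force: [-2.7, -1.2, 3.9]
gripper_width: 0.0436
t 38.6 tcp [0.5598 0.0464 0.13  ] rpy [ 1.7998e+02 -1.0000e-01 -6.0050e+01] F [-2.7 -1.2  3.9] w 0.0436 q [ 24.8  14.7 -21.4   0.1 -53.9   5.1]
```

View pics/w31.png

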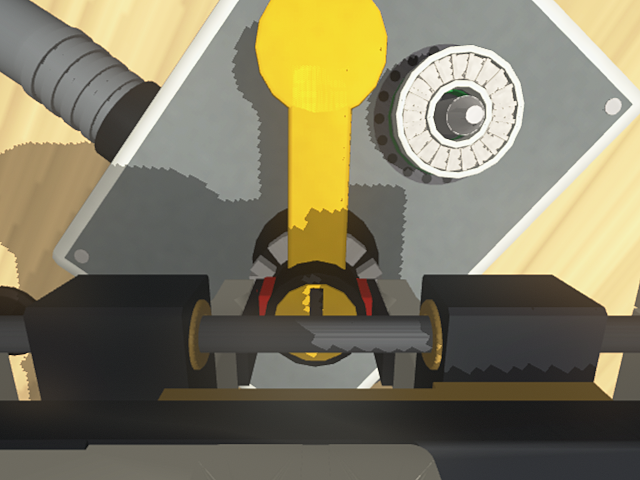

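```bash
python3 -m handwheel '[0,0,0,0,0,-0.1,0,0,0,0,0,-0.2,0,0,0,0,0,-0.3,0,0,0,0,0,-0.4,0,0,0,0,0,-0.5,0,0,0,0,0,-0.6,0,0,0,0,0,-0.675,0,0,0,0,0,-0.675]'; python3 -c "
from h import *
st();w=cap('wrist','w32')"
```

```text
time_s: 39.45
tcp_pos: [0.5593, 0.0463, 0.13]
eef_rot: [179.9, -0.1, -98.6]
contact_force: [-4.1, -0.4, 4.6]
gripper_width: 0.0434
t 39.45 tcp [0.5593 0.0463 0.13  ] rpy [ 1.7993e+02 -1.2000e-01 -9.8570e+01] F [-4.1 -0.4  4.6] w 0.0434 q [ 24.8  14.7 -21.3   0.1 -54.1 -33.4]
```

View pics/w32.png

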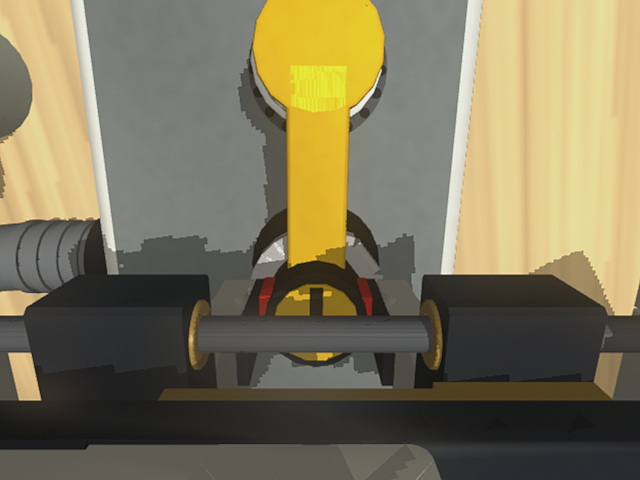

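```bash
python3 -m handwheel '[0,0,0,0,0,0,0,0,0,0,0,0,0,0,0,0,0,0,0,0,0,0,0,0,0,0,0,0,0,0,0,0,0,0,0,0]' 0;python3 -m handwheel '[0,0,3,0,0,0,0,0,6,0,0,0,0,0,9,0,0,0,0,0,12,0,0,0,0,-3,15,0,0,0,0,-5,16,0,0,0,0,-5,16,0,0,0]'; python3 -c "
from h import *
st();w=cap('wrist','w33');t=cap('top','t33',(110,160,530,390),1.9);cap('side','s33',(230,170,470,440),2.2)
save(w['img'],'w33z',(240,120,390,320),3)"
```

```text
time_s: 40.1
tcp_pos: [0.5596, 0.0464, 0.1301]
eef_rot: [180.0, -0.1, -98.4]
contact_force: [0.3, -0.2, 0.3]
gripper_width: 0.0844
time_s: 40.8
tcp_pos: [0.5604, -0.005, 0.2925]
eef_rot: [-179.8, -0.0, -98.5]
contact_force: [0.3, 0.4, -0.5]
gripper_width: 0.0876
t 40.8 tcp [ 0.5604 -0.005   0.2925] rpy [-1.7982e+02 -3.0000e-02 -9.8520e+01] F [ 0.3  0.4 -0.5] w 0.0876 q [ 19.6   7.5  -8.1   0.1 -74.2 -28.1]
```

View pics/w33z.png

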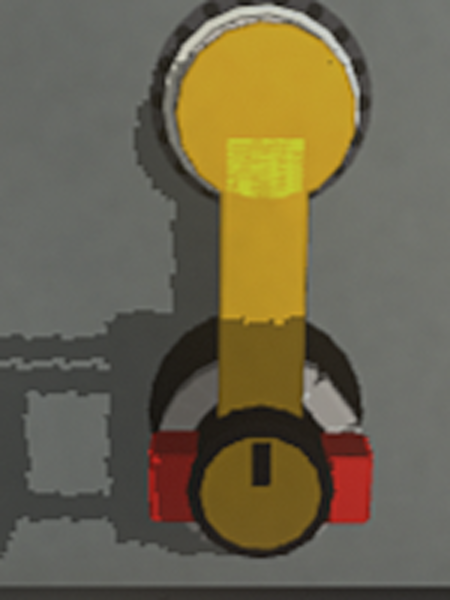

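View pics/s33.png

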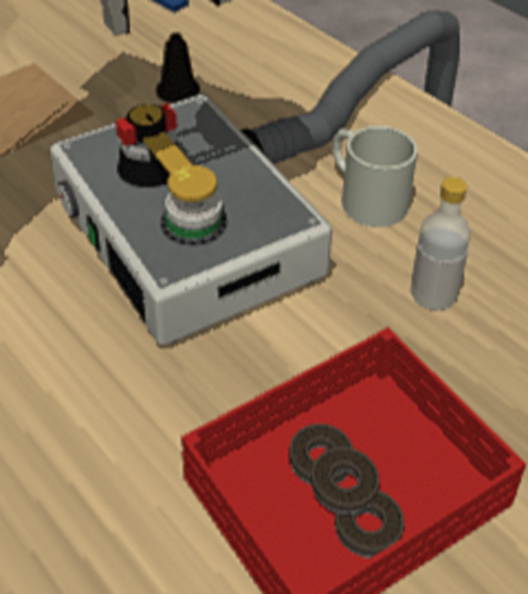

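View pics/t33.png

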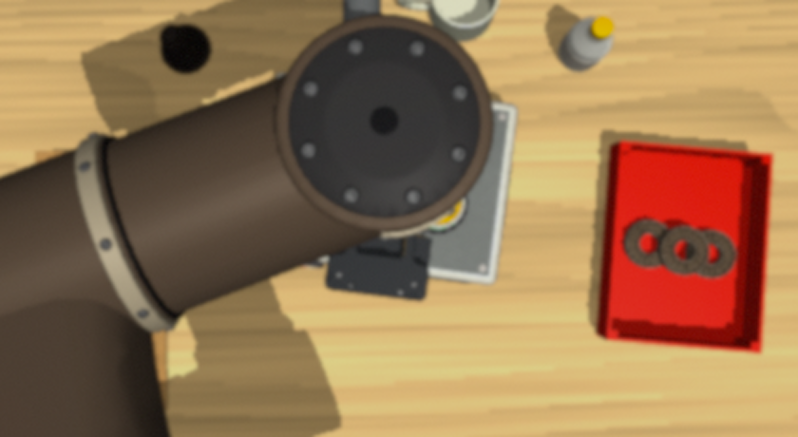

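All clear: keeper closed, both tabs sprung out, used filters in the basket, bystanders unmoved. Handing in.

```bash
python3 -m handwheel '[0,0,0,0,0,0,0,0,0,0,0,0,0,0,0,0,0,0,0,0,0,0,0,0]'; python3 -c "
from h import *
st();r.close_job()"
```

```text
time_s: 41.35
tcp_pos: [0.5592, -0.0031, 0.2891]
eef_rot: [179.9, -0.1, -98.4]
contact_force: [-0.1, 0.1, 0.2]
gripper_width: 0.0876
t 41.35 tcp [ 0.5592 -0.0031  0.2891] rpy [ 1.7988e+02 -1.1000e-01 -9.8430e+01] F [-0.1  0.1  0.2] w 0.0876 q [ 19.8   7.7  -8.3   0.  -74.1 -28.2]
the job is handed in; nothing more can be done
```

The filter change is done and handed in at 41 s of the 208 s allowed; the system reports no verdict, so the results below come from my own camera checks.

- **Opening:** I pinched both tabs and swung the keeper about 75° open. After release, the wrist view showed both tabs out.
- **Used filters:** I moved all three into the red basket one at a time. The last one rests across the other two, below the rim.
- **Fresh filters:** Only green and white were on the mat; there was no blue one. I threaded green first and then white down the post. The side and wrist views showed both level and home, rim up, with only a few millimetres of sideways play on the post.
- **Closing:** I pinched the tabs again and swung the keeper back. In the last wrist view the arm was within about 0.5° of its starting direction, with both tabs sprung out.
- **Surroundings:** The bottle, mug and cone looked unmoved in the last views, and the gripper was clear of everything.

No check failed. The cameras disagreed on the knob's y position by about 6 mm. I used an in-between value, and the pinch and swing then ran with only a few newtons on the wrist.

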